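# Unlock the die strongbox

## Task

Open the green strongbox: move the pattern weight off its lid and stand it on the green cutting board, set the three dials to 3, 8, 5 (left, middle, right, as seen from the robot), draw the bolt fully back and lift the lid until it stands well open, past 60 degrees. Leave the other things on the bench where they are.

Things in the scene. Friction and masses are not known exactly. Their poses are not given: they have to be found in the camera images.
- chest: fixed dark green steel strongbox, 270 (x) x 340 (y) x 130 mm high. Origin: centre of its underside; x points from the deck (robot's side) to the lid hinge, y left, z up. Top at x = -135 to -50 mm: fixed deck, 130 mm up, with three dials in a row and, right of them, the bolt. Behind it the lid (x = -48 to 135 mm, top 130 mm up). The bolt's rod holds the lid down; the bolt slides only with all dials set
- dial1 (a joint): left dial's angle (rad), growing clockwise seen from above, no stops (counts on past a turn). 0: pointer at the red tick, straight towards the lid (the box's +x). Ten ticks are the numbers 0 to 9, clockwise from the red 0, 0.628 rad apart. Stays where left (friction 0.06 Nm). The bolt passes within about 0.14 rad of the right number
- dial1_grip (a point): on the left dial's upright axis, 29 mm above the deck, the height to grip. Dial: round black skirt 52 mm across, 6 mm high; on it a straight grip bar 50 mm long, 14 mm wide, 6 to 38 mm above the deck. x axis: along the bar to the pointer end (white line on top and end face), z up. Dials are 82 mm apart
- dial2 (a joint): middle dial's angle (rad), growing clockwise seen from above, no stops (counts on past a turn). 0: pointer at the red tick, straight towards the lid (the box's +x). Ten ticks are the numbers 0 to 9, clockwise from the red 0, 0.628 rad apart. Stays where left (friction 0.06 Nm). The bolt passes within about 0.14 rad of the right number
- dial2_grip (a point): on the middle dial's upright axis, 29 mm above the deck, the height to grip. Dial: round black skirt 52 mm across, 6 mm high; on it a straight grip bar 50 mm long, 14 mm wide, 6 to 38 mm above the deck. x axis: along the bar to the pointer end (white line on top and end face), z up. Dials are 82 mm apart
- dial3 (a joint): right dial's angle (rad), growing clockwise seen from above, no stops (counts on past a turn). 0: pointer at the red tick, straight towards the lid (the box's +x). Ten ticks are the numbers 0 to 9, clockwise from the red 0, 0.628 rad apart. Stays where left (friction 0.06 Nm). The bolt passes within about 0.14 rad of the right number
- dial3_grip (a point): on the right dial's upright axis, 29 mm above the deck, the height to grip. Dial: round black skirt 52 mm across, 6 mm high; on it a straight grip bar 50 mm long, 14 mm wide, 6 to 38 mm above the deck. x axis: along the bar to the pointer end (white line on top and end face), z up. Dials are 82 mm apart
- bolt (a joint): travel of the bolt (m): 0 shut, 0.018 drawn fully back towards the deck's front edge (the box's -x). Slides with about 3 N of friction and stays where it is left
- bolt_knob (a point): middle of the bolt's upright steel knob, 44 mm above the deck; 18 mm across (brass cap 22 mm), top 64 mm above the deck, 91 mm right of the right dial. It stands on the rod, which runs along the box's x (top 16 mm above the deck) through guides 22 mm high, 28 mm behind and 38 mm in front of the knob
- lid (a joint): opening angle of the lid (rad): 0 shut, stops at 1.75. A stiff hinge: it stays where it is left; lifting the handle takes up to about 11 N
- lid_handle (a point): middle of the lid's handle: a level round steel bar 12 mm thick and 100 mm long along the box's y, its axis 42 mm above the lid top, 150 mm in front of the hinge axis; its two legs are at its ends. Moves with the lid; the bar may turn between the fingers
- lid_hinge (a point): middle of the lid's hinge axis, which runs along the box's y. Opening, the handle goes up and away from the deck
- weight: pattern weight: black iron bar 110 (x) x 45 x 20 mm with an upright wooden grip fin on top, 84 mm long along x, 16 mm thick, from 20 to 64 mm height; 0.6 to 0.9 kg. It stands on the lid behind the handle. Origin: centre of its underside, z up
- weight_grip (a point): middle of the weight's wooden fin, 44 mm above its underside; x along the fin
- board: green cutting board, a fixed slab 220 (x) x 160 (y) x 12 mm, to one side of the strongbox. Origin: centre of its underside; its top is 12 mm up
- tooltray: fixed wooden tray of tools, 200 x 150 x 45 mm, on the other side. Bystander. Origin: centre of its underside
- spool_cream: cream thread spool, 64 mm across, 85 tall. Bystander, loose. Origin: centre of its underside
- spool_red: red thread spool, 64 mm across, 70 tall. Bystander, loose. Origin: centre of its underside
- dye_bottle: brown dye bottle, 52 mm across, 155 tall. Bystander, loose. Origin: centre of its underside
- awl_pot: copper pot 68 mm across, 100 tall, with awls that stand up to 165 mm. Bystander, loose. Origin: centre of its underside
- glue_jar: glue jar, 72 mm across, 85 tall. Bystander, loose. Origin: centre of its underside
- hammer: hammer, 240 mm long, lying. Bystander, loose. Origin: under the middle of its length
- wax_tin: flat brass wax tin, 72 mm across, 26 tall. Bystander, loose. Origin: centre of its underside
Mind the look-alikes: they are no part of the job. Several things have the shape of the weight; the one meant has the colours described above.

How it is judged:
On the way, in this order (a step that is already met when the one before it is completed fails the run):
1. the three dials stand on 3, 8, 5 while the bolt is still shut ((value of joint dial1 between -4.598 and -4.198 rad or value of joint dial1 between 1.685 and 2.085 rad or value of joint dial1 between 7.968 and 8.368 rad) and (value of joint dial2 between -1.457 and -1.057 rad or value of joint dial2 between 4.827 and 5.227 rad or value of joint dial2 between 11.11 and 11.51 rad) and (value of joint dial3 between -3.342 and -2.942 rad or value of joint dial3 between 2.942 and 3.342 rad or value of joint dial3 between 9.225 and 9.625 rad) and value of joint bolt below 0.006 m), for 0.1 s.
2. the bolt is drawn back ((value of joint dial1 between -4.598 and -4.198 rad or value of joint dial1 between 1.685 and 2.085 rad or value of joint dial1 between 7.968 and 8.368 rad) and (value of joint dial2 between -1.457 and -1.057 rad or value of joint dial2 between 4.827 and 5.227 rad or value of joint dial2 between 11.11 and 11.51 rad) and (value of joint dial3 between -3.342 and -2.942 rad or value of joint dial3 between 2.942 and 3.342 rad or value of joint dial3 between 9.225 and 9.625 rad) and value of joint bolt above 0.015 m), for 0.1 s.
At the end, for the whole second after the job is handed in: All three dial pointers within 12 degrees of their numbers (3, 8, 5), the bolt drawn at least 15 of its 18 mm, the lid open more than 1.0 rad and at rest, and the weight standing upright and at rest on the board with its centre within 85 mm (along x) and 60 mm (along y) of the board's centre (all of step 2 and value of joint lid above 1 rad and x of weight in the frame of board between -0.085 and 0.085 m and y of weight in the frame of board between -0.06 and 0.06 m and z of weight in the frame of board between 0.008 and 0.017 m and angle between weight's own z axis and vertical below 0.1 rad and linear speed of weight below 0.02 m/s and velocity of joint lid between -0.05 and 0.05 rad/s); the robot touches nothing.
It fails at once if the lid is raised before the weight has been taken off it (value of joint lid above 0.1 rad and not (height (world z) of weight below 0.06 m)).
It fails at once if the weight is dropped off or flung (angle between weight's own z axis and vertical above 0.7 rad).
It fails at once if a bystander is moved more than 30 mm or knocked over (distance of any of spool_cream, spool_red, dye_bottle, awl_pot, glue_jar, hammer, wax_tin from where it was at the start of the episode above 0.03 m or angle between any of spool_cream, spool_red, dye_bottle, awl_pot, glue_jar, hammer, wax_tin's own z axis and vertical above 0.5 rad).
It also fails if it takes over 72 s, if anything falls off the work surface, if the arm or the gripper's body presses on something with over 40 N, if the wrist force passes 120 N, or if a joint passes its speed limit or range.

## Robot

A 6-joint arm with a two-finger parallel gripper is mounted at the origin on the work surface. World frame = base frame: x ahead of the robot, y to its left, z up, the work surface at z = 0. Lengths are in m, angles in rad, forces in N, time in s.
With the tool pointing down it reaches from about 0.4 to 0.925 m from the base axis. Payload 12.5 kg.
Tool frame: the origin (TCP) lies midway between the tips of the shut fingers; the grasp point (between the pads) lies 19 mm behind it; z points along the fingers, x is the direction in which the jaws open and shut, and the axes are right-handed (so a half turn about z gives the same grasp; the last joint's range is limited). The gripper opens to 95 mm and grips with 3 to 60 N. Pads are 20 mm wide; open, the fingers measure 119 mm over their backs; the gripper's body (75 mm by 180 mm) begins 59 mm behind the grasp point.
Start: joints at [1.235, 0.491, 1.559, -0, 1.092, -0.106], TCP at [0.142, 0.609, 0.176] pointing down, gripper open.
Joint ranges: [-3.1, 3.1], [-0.84, 2.19], [0.05, 2.79], [-1.13, 4.28], [0.06, 2.93], [-2.69, 2.69]. Speed limits (rad/s): [2.22, 2.22, 2.79, 3.14, 3.14, 3.14].

## Interface

Orientations are given as a rotation vector (axis times angle).
In Python, from rig import robot gives the robot as it stands. The module is installed in compiled form; this text tells all that it offers.
- The arm moves only by the shell command python3 -m inch 'ROWS' [FORCE]. ROWS is JSON, a list of rows, each a list of 7 numbers: the shift along the tool's x, y, z in mm, then the turn, a rotation vector about the tool's x, y, z in degrees, then the finger opening in mm, from 0 to 95.1. In form: [[x, y, z, ax, ay, az, grip], ...]. A call has 1 to 12 rows; each row shifts and turns the pose as measured when the row begins, along the tool's axes as they then stand; what a row does not reach is not made up. A row lasts 1/12 s, in which the tool goes at most 41.7 mm and 7.16 degrees, less where a joint would pass 70% of its speed; a pose out of reach is approached as far as the arm can. A call is refused whole if a number of a shift passes 41.7 or a number of a turn 7.16, either way. A call with a gripper value outside its range is refused whole. The fingers move at their own pace and stop on an object; FORCE is the grip in N (left out, the last holds). Time passes only in rows, so rows that do not move let the fingers close. It gives the time, the measured TCP pose, the force and the opening at its end, in the units of the state.
- robot.get_obs(): the state, without advancing time (a new reading comes with each control period).
- robot.read_camera(name): name is "scene" or "side" or "wrist"; returns a dict with "color" (384x512x3 uint8, blue, green, red), "z_map" (384x512 float32, m along the optical axis (not along the pixel's ray), 0 where there is no reading), "mtx" (3x3 intrinsics, pixels), "R" (3x3) and "t" (3): a world point X has camera coordinates R X + t. Camera axes: x right, y down, z forward; pixel columns grow to the right and rows downward; lengths in m; the calibration is good to about 2 mm. A picture is of the moment at which its call begins.
- robot.hand_in(): hands the job in, once; it reports no verdict.
The state is a dict: "t": time; "joints": joint angles; "joint_velocities": joint speeds; "tau": joint torques, N m; "position": TCP position; "eef_rot": TCP orientation; "wrist_force": force on the tool from outside, world axes, zero at the start; "wrist_torque": the same for the moment, N m; "grip_width": opening from 0.0 (shut) to 1.0 (fully open).
Only numpy, scipy, OpenCV 4.12 (cv2) and the standard library are available. Lean on these libraries where they do the work, as an engineer would, in place of code of your own. Each camera call takes 0.05 s, during which the arm holds its last target.

## Working session

There is one attempt and no reset: what is moved stays moved. The work goes in short steps, Python scripts to look and compute and a shell command to move; the robot and the scene stay as the last step left them, time stands still between calls to the robot, and variables do not carry over. Pictures are saved under pics/ and viewed, and the job is handed in when it is done.

```bash
mkdir -p pics; cat > h.py <<'E'
import numpy as np, cv2
from rig import robot
from scipy.spatial.transform import Rotation as Rn
def cap(name,fn=None,crop=None,s=1):
    c=robot.read_camera(name)
    im=c["color"]
    np.savez(f"/tmp/{name}.npz",**c)
    if crop: im=im[crop[1]:crop[3],crop[0]:crop[2]]
    if s!=1: im=cv2.resize(im,None,fx=s,fy=s,interpolation=cv2.INTER_CUBIC)
    if fn: cv2.imwrite("pics/"+fn,im)
    return c
def load(name): return dict(np.load(f"/tmp/{name}.npz"))
def px(c,u,v,z=None):
    """world point at pixel by depth, or at world height z"""
    K=c["mtx"];d=np.linalg.inv(K)@np.array([u,v,1.])
    R=c["R"];t=c["t"]
    if z is None:
        return R.T@(d*c["z_map"][int(round(v)),int(round(u))]-t)
    o=-R.T@t; w=R.T@d
    return o+w*(z-o[2])/w[2]
def proj(c,X):
    p=c["mtx"]@(c["R"]@np.array(X)+c["t"]); return p[:2]/p[2]
E
python3 - <<'E'
from h import *
o=robot.get_obs()
for k in o: print(k,np.round(o[k],3))
for n in("scene","side","wrist"):
    c=cap(n,n+"0.png",s=1.5); print(n,np.round(-c["R"].T@c["t"],3),np.round(c["R"],2).tolist())
E
```

```text
t 0.0
joints [ 1.235  0.492  1.559 -0.     1.092 -0.106]
joint_velocities [ 0.001 -0.002 -0.    -0.    -0.001  0.001]
tau [-3.0000e-03 -6.1263e+01 -2.5818e+01  6.9000e-02  4.8000e-02 -0.0000e+00]
position [0.142 0.608 0.175]
eef_rot [ 2.461e+00  1.952e+00 -1.000e-03]
wrist_force [ 0.691  0.243 -0.182]
wrist_torque [-0.058 -0.054  0.025]
grip_width 1.0
scene [1.329 0.41  1.299] [[-0.46, 0.89, -0.0], [0.69, 0.36, -0.63], [-0.55, -0.29, -0.78]]
side [-0.177 -0.876  0.909] [[0.78, -0.62, 0.0], [-0.36, -0.45, -0.82], [0.51, 0.64, -0.58]]
wrist [0.075 0.624 0.384] [[0.23, 0.97, -0.0], [0.94, -0.22, 0.25], [0.24, -0.06, -0.97]]
```

View pics/scene0.png

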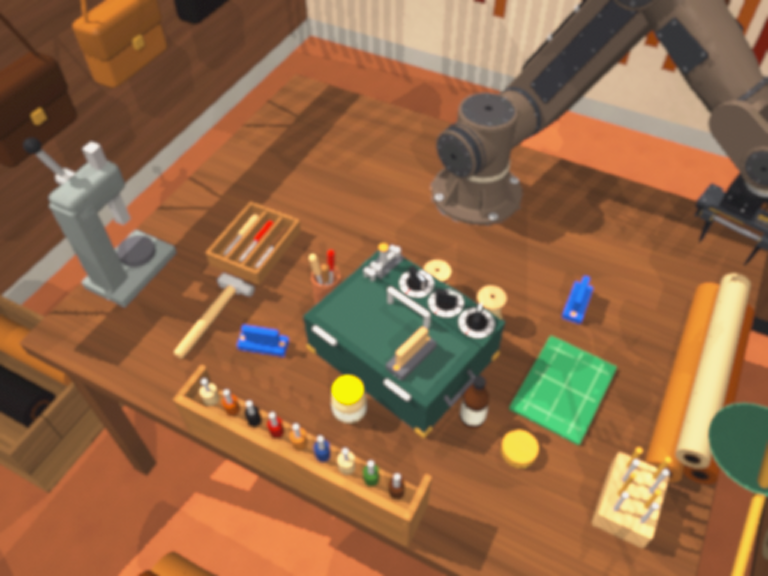

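View pics/side0.png

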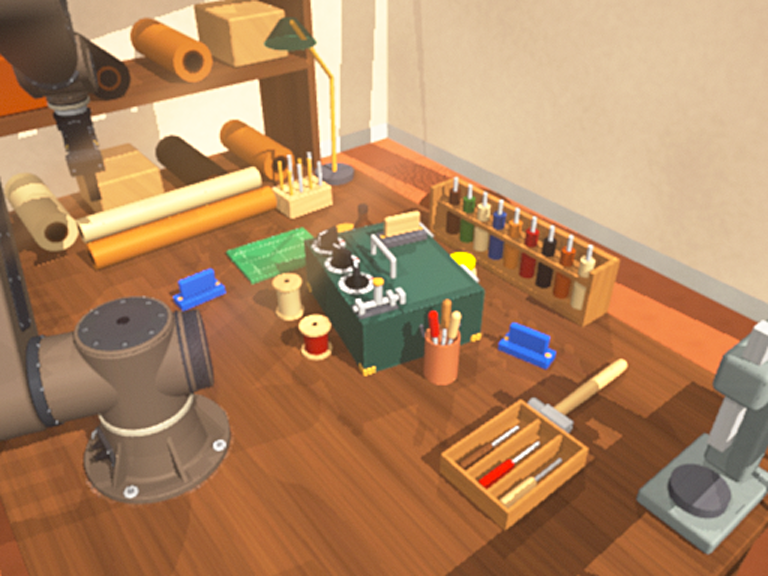

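View pics/wrist0.png

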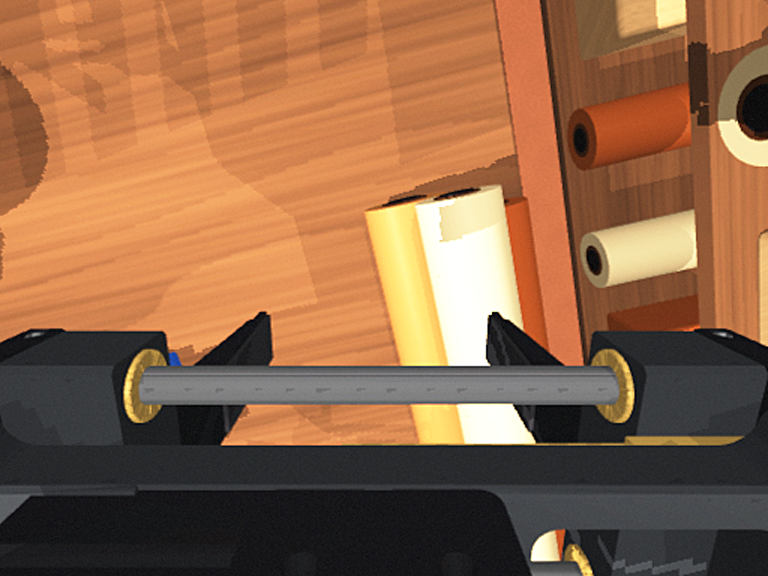

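The scene view has the box at about (400,330), the weight on the lid at (412,350) and the board at (565,388). The side view has the dials at (330-357, 240-282). The weight's look-alikes are blue. Next I'll enlarge the box.

```bash
python3 - <<'E'
from h import *
a=load("scene")["color"][150:300,195:345]; b=load("side")["color"][135:255,195:330]
cv2.imwrite("pics/a1.png",cv2.resize(a,None,fx=4,fy=4,interpolation=cv2.INTER_CUBIC))
cv2.imwrite("pics/b1.png",cv2.resize(b,None,fx=5,fy=5,interpolation=cv2.INTER_CUBIC))
E
```

```text
(no output)
```

View pics/a1.png

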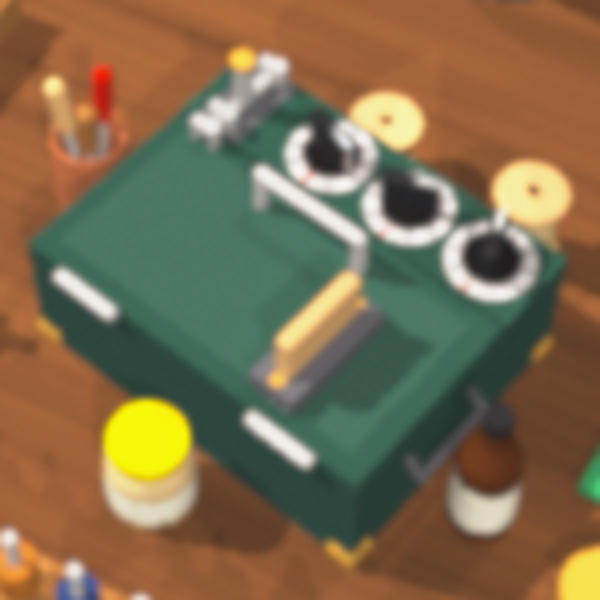

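View pics/b1.png

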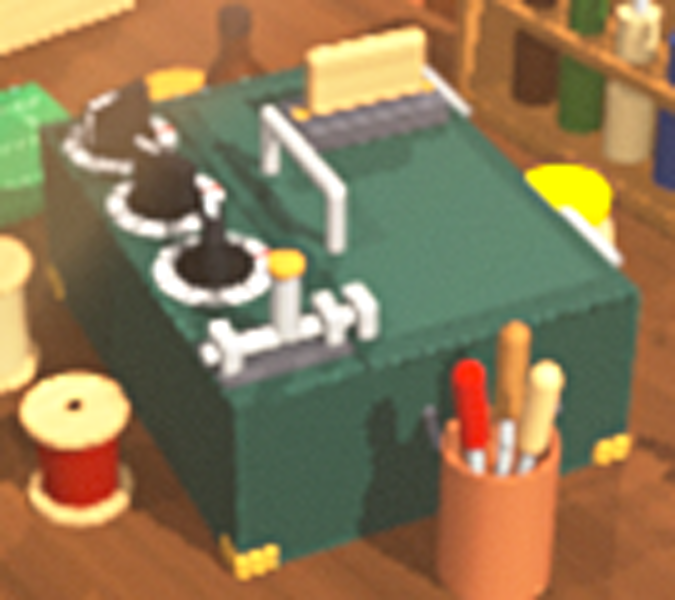

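```bash
python3 - <<'E'
from h import *
a=load("scene"); b=load("side")
A=lambda u,v:(195+u/4-.4,150+v/4-.4)
B=lambda u,v:(195+u/5-.4,135+v/5-.4)
for n,(u,v) in dict(RF=(230,70),LF=(562,262),LB=(353,487),RB=(33,245)).items():
    print(n,np.round(px(a,*A(u,v),.13),3))
for n,(u,v) in dict(RF=(237,397),LF=(45,128),RB=(636,290)).items():
    print(n,'side',np.round(px(b,*B(u,v),.13),3))
print('board',[np.round(px(a,u/1.5,v/1.5,.012),3) for u,v in((552,338),(617,372),(580,441),(512,404))])
print('fin top', [np.round(px(a,*A(u,v),.194),3) for u,v in((350,272),(282,340))],[np.round(px(b,*B(u,v),.194),3) for u,v in((310,50),(422,32))])
print('handle',[np.round(px(a,*A(u,v),.176),3) for u,v in((258,168),(368,240))],[np.round(px(b,*B(u,v),.176),3) for u,v in((266,107),(342,190))])
print('knob',np.round(px(a,*A(242,58),.194),3),np.round(px(b,*B(288,262),.194),3))
print('rings',[np.round(px(a,*A(u,v),.132),3) for u,v in((330,155),(408,207),(491,260))],[np.round(px(b,*B(u,v),.132),3) for u,v in((215,268),(163,196),(118,132))])
E
```

```text
RF [ 0.418 -0.085  0.13 ]
LF [0.477 0.246 0.13 ]
LB [0.735 0.184 0.13 ]
RB [ 0.657 -0.138  0.13 ]
RF side [ 0.397 -0.076  0.13 ]
LF side [0.47 0.24 0.13]
RB side [ 0.649 -0.143  0.13 ]
board [array([0.379, 0.346, 0.012]), array([0.4  , 0.503, 0.012]), array([0.598, 0.48 , 0.012]), array([0.582, 0.325, 0.012])]
fin top [array([0.605, 0.117, 0.194]), array([0.683, 0.099, 0.194])] [array([0.607, 0.123, 0.194]), array([0.681, 0.096, 0.194])]
handle [array([0.536, 0.003, 0.176]), array([0.56 , 0.111, 0.176])] [array([0.558, 0.107, 0.176]), array([ 0.535, -0.   ,  0.176])]
knob [ 0.451 -0.055  0.194] [ 0.446 -0.061  0.194]
rings [array([0.465, 0.034, 0.132]), array([0.485, 0.115, 0.132]), array([0.502, 0.195, 0.132])] [array([0.461, 0.032, 0.132]), array([0.482, 0.118, 0.132]), array([0.504, 0.202, 0.132])]
```

```bash
cat >> h.py <<'E'
def goal(pos,yawdeg):
    """prints shift in current tool axes (mm) and turn about z (deg) to reach pos w/ tool down, tool x at yawdeg"""
    o=robot.get_obs(); T=Rn.from_rotvec(o["eef_rot"])
    a=np.radians(yawdeg)
    G=Rn.from_matrix(np.array([[np.cos(a),np.sin(a),0],[np.sin(a),-np.cos(a),0],[0,0,-1]]))
    d=T.inv().apply(np.array(pos)-o["position"])*1000
    r=(T.inv()*G).as_rotvec(degrees=True)
    x=T.apply([1,0,0])
    print("t",round(float(o["t"]),2),"pos",np.round(o["position"],4),"yaw",round(np.degrees(np.arctan2(x[1],x[0])),2),"grip",round(95.1*float(o["grip_width"]),1),"F",np.round(o["wrist_force"],1))
    print("shift",np.round(d,1),"turn",np.round(r,2), "j",np.round(o["joints"],2))
E
python3 -c "
from h import *
goal([.644,.109,.28],73.5)
a=load('scene')
print(px(a,195+500/4,150+410/4,.15))"
```

```text
t 0.15 pos [0.1423 0.6084 0.1755] yaw 76.83 grip 95.0 F [ 0.3 -0.3 -0. ]
shift [-372.1  602.3 -104.2] turn [-0.    0.05  3.33] j [ 1.24  0.49  1.56 -0.    1.09 -0.11]
[0.6385323  0.25827611 0.15      ]
```

```bash
python3 -m inch '[[0,0,-35,0,0,3.3,80],[0,0,-35,0,0,0,80],[0,0,-34,0,0,0,80],[-18,34,0,0,0,0,80],[-18,34,0,0,0,0,80],[-18,34,0,0,0,0,80],[-18,34,0,0,0,0,80],[-18,34,0,0,0,0,80],[-18,34,0,0,0,0,80],[-18,34,0,0,0,0,80],[-18,34,0,0,0,0,80]]' 25; python3 -c "
from h import *
goal([.644,.109,.28],73.5)"
```

```text
t: 1.07
position: [0.3646, 0.3874, 0.2821]
eef_rot: [2.507, 1.889, -0.007]
wrist_force: [0.3, 2.0, -0.1]
grip_width: 0.845
t 1.07 pos [0.3646 0.3874 0.2821] yaw 73.99 grip 80.4 F [ 0.3  2.  -0.1]
shift [-190.5  345.3    3. ] turn [-0.02  0.31  0.49] j [ 0.69  0.26  1.63 -0.    1.25 -0.6 ]
```

```bash
python3 -m inch '[[-19,34,0,0,0,0.5,60],[-19,34,0,0,0,0,60],[-19,34,0,0,0,0,60],[-19,34,0,0,0,0,60],[-19,34,0,0,0,0,60],[-19,34,0,0,0,0,60],[-19,34,0,0,0,0,60],[-19,34,0,0,0,0,60],[-19,34,0,0,0,0,60],[-15,30,0,0,0,0,60]]'; python3 -c "
from h import *
goal([.644,.109,.28],73.5)
cap('wrist','w2.png',s=1.5)
cap('side','s2.png',crop=(195,100,330,255),s=4)"
```

```text
t: 1.9
position: [0.6444, 0.0956, 0.282]
eef_rot: [2.517, 1.876, -0.01]
wrist_force: [-0.3, 0.0, 0.0]
grip_width: 0.632
t 1.9 pos [0.6444 0.0956 0.282 ] yaw 73.4 grip 60.1 F [-0.3  0.   0. ]
shift [12.7 -4.2  2. ] turn [-0.12  0.35 -0.1 ] j [ 0.05  0.45  1.34 -0.01  1.36 -1.23]
```

View pics/w2.png

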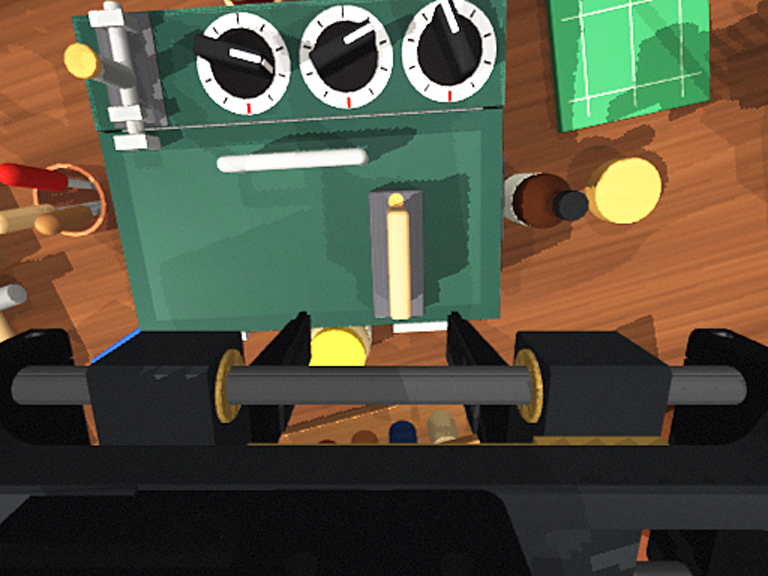

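View pics/s2.png

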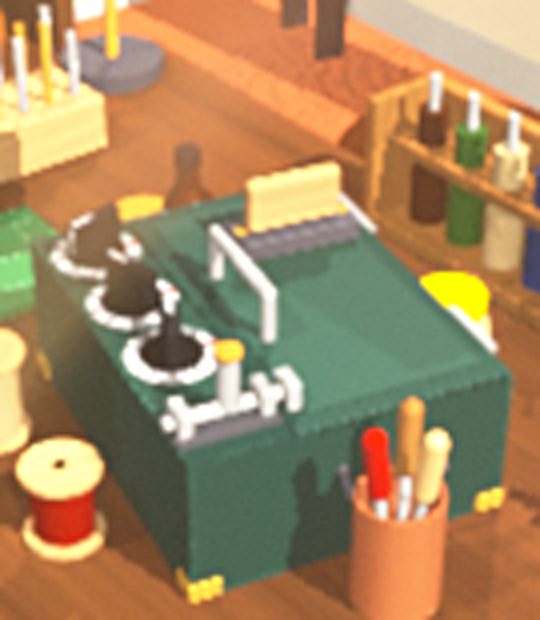

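The wrist view shows everything needed. Dials are at (243,62), (347,57) and (450,50), their red ticks point down the image toward the lid, and the fin is at (399,262). I'll enlarge the dials.

```bash
python3 - <<'E'
from h import *
a=load("wrist")["color"][0:85,120:335]
cv2.imwrite("pics/d2.png",cv2.resize(a,None,fx=3.7,fy=3.7,interpolation=cv2.INTER_CUBIC))
a=load("wrist")["color"][110:225,40:340]
cv2.imwrite("pics/d3.png",cv2.resize(a,None,fx=2.6,fy=2.6,interpolation=cv2.INTER_CUBIC))
E
```

```text
(no output)
```

View pics/d2.png

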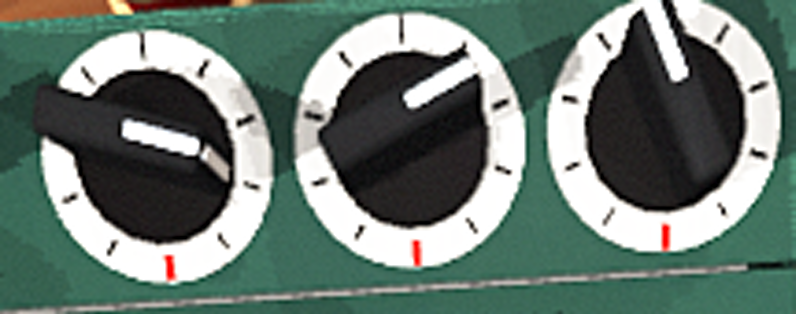

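View pics/d3.png

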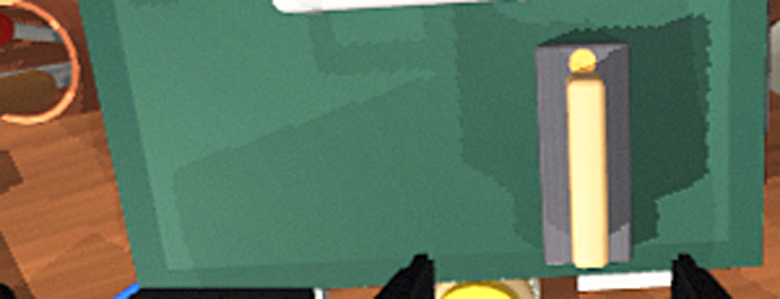

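```bash
python3 - <<'E'
from h import *
w=load("wrist")
D=lambda x,y:(120+x/3.7-.36,y/3.7-.36)
E3=lambda x,y:(40+x/2.6-.3,110+y/2.6-.3)
for n,p,r,c in((3,[(125,128),(198,147)],(170,268),(156,156)),(2,[(408,102),(478,62)],(417,253),(410,140)),(1,[(683,78),(655,0)],(665,238),(664,124))):
    P=[px(w,*D(*q),.168)[:2] for q in p]; d=P[1]-P[0]
    C=px(w,*D(*c),.132)[:2]; r=px(w,*D(*r),.132)[:2]; rd=r-C
    print(n,'C',np.round(C,4),np.round(px(w,*D(*c)),3),'red dir',np.degrees(np.arctan2(rd[1],rd[0])),'ptr dir',np.degrees(np.arctan2(d[1],d[0])))
f=[px(w,*E3(*q),.194)[:2] for q in((587,76),(591,265))]; print('fin',f,np.mean(f,0),np.degrees(np.arctan2(*(f[1]-f[0])[::-1])))
h=[px(w,u/1.5,v/1.5,.172)[:2] for u,v in((224,163),(360,156))]; print('handle',h,np.mean(h,0),np.degrees(np.arctan2(*(h[1]-h[0])[::-1])))
print('knob',px(w,82/1.5,60/1.5,.194))
print('top corners',[px(w,u/1.5,v/1.5,.13)[:2] for u,v in((500,318),(139,331),(499,108))])
E
```

```text
3 C [0.4634 0.0361] [0.475 0.044 0.169] red dir -13.39334818872104 ptr dir 59.78561390175905
2 C [0.4825 0.1162] [0.492 0.116 0.166] red dir -13.838753919812481 ptr dir 100.24381694822314
1 C [0.5015 0.1956] [0.508 0.189 0.161] red dir -13.686892981553815 ptr dir -172.558136319509
fin [array([0.60400754, 0.1221798 ]), array([0.68366223, 0.10123403])] [0.64383489 0.11170691] -14.732806365237515
handle [array([0.53619167, 0.00672289]), array([0.56061575, 0.10592885])] [0.54840371 0.05632587] 76.16908671906361
knob [ 0.45124864 -0.05118988  0.194     ]
top corners [array([0.73301872, 0.18624271]), array([ 0.64927306, -0.14141129]), array([0.55484355, 0.22490526])]
```

```bash
python3 -c "
from h import *
goal([.6438,.1115,.158],75)"
```

```text
t 2.0 pos [0.6457 0.094  0.2808] yaw 73.22 grip 60.0 F [ 0.2 -0.1 -0.6]
shift [ 17.1  -6.5 122.7] turn [-0.16  0.4  -1.78] j [ 0.05  0.46  1.33 -0.01  1.36 -1.23]
```

```bash
python3 -m inch '[[17,-7,0,0,0.4,-1.8,60],[0,0,20,0,0,0,60],[0,0,25,0,0,0,60],[0,0,25,0,0,0,60],[0,0,0,0,0,0,60]]'; python3 -c "
from h import *
goal([.6438,.1115,.158],75)
cap('wrist','w3.png',s=1.5)"
```

```text
t: 2.42
position: [0.6422, 0.1176, 0.2085]
eef_rot: [-2.483, -1.918, -0.001]
wrist_force: [-0.6, 0.0, -0.2]
grip_width: 0.63
t 2.42 pos [0.6422 0.1176 0.2085] yaw 75.35 grip 59.9 F [-0.6  0.  -0.2]
shift [-5.6  3.2 50.5] turn [-0.15 -0.17  0.35] j [ 0.08  0.5   1.44  0.    1.2  -1.24]
```

View pics/w3.png

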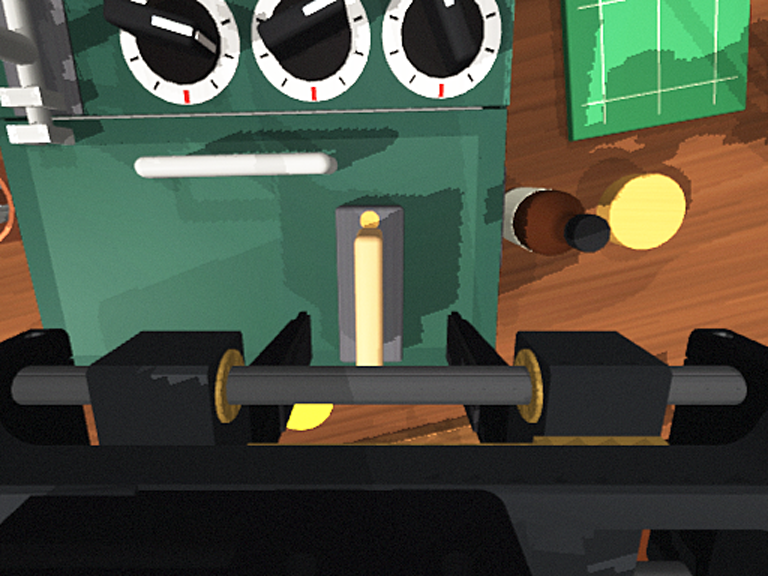

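The fin sits at column 369 and the finger centre at 383, which agrees with the computed −5.6 mm shift. I'll descend, close and lift.

```bash
python3 -m inch '[[-5,3,17,0,0,0,60],[0,0,17,0,0,0,60],[0,0,16,0,0,0,60],[0,0,0,0,0,0,60]]'; python3 -c "
from h import *
goal([.6438,.1115,.158],75)"
```

```text
t: 2.8
position: [0.646, 0.1172, 0.1674]
eef_rot: [2.479, 1.928, 0.017]
wrist_force: [-0.2, -0.3, 0.1]
grip_width: 0.635
t 2.8 pos [0.646  0.1172 0.1674] yaw 75.74 grip 60.4 F [-0.2 -0.3  0.1]
shift [-6.1 -0.8  9.4] turn [ 0.44 -0.44  0.74] j [ 0.08  0.54  1.49  0.01  1.1  -1.25]
```

```bash
python3 -m inch '[[-6,0,9,0,0,0,60],[0,0,0,0,0,0,60]]'; python3 -c "
from h import *
goal([.6438,.1115,.158],75)"
```

```text
t: 2.97
position: [0.6452, 0.1126, 0.1611]
eef_rot: [2.475, 1.929, 0.021]
wrist_force: [-0.2, 1.0, 0.4]
grip_width: 0.63
t 2.97 pos [0.6452 0.1126 0.1611] yaw 75.87 grip 59.9 F [-0.2  1.   0.4]
shift [-1.4 -1.1  3. ] turn [ 0.61 -0.52  0.87] j [ 0.07  0.54  1.51  0.01  1.08 -1.26]
```

Good. Close at 35 N.

```bash
python3 -m inch '[[-1,0,2,0,0,0.8,0],[0,0,0,0,0,0,0],[0,0,0,0,0,0,0],[0,0,0,0,0,0,0],[0,0,0,0,0,0,0],[0,0,0,0,0,0,0]]' 40; python3 -m inch '[[0,0,-10,0,0,0,0],[0,0,-20,0,0,0,0],[0,0,-25,0,0,0,0],[0,0,-30,0,0,0,0],[0,0,-30,0,0,0,0],[0,0,-20,0,0,0,0]]'; python3 -c "
from h import *
goal([.49,.413,.29],75)
cap('wrist','w4.png',s=1.5)"
```

```text
t: 3.47
position: [0.6464, 0.1119, 0.1638]
eef_rot: [2.488, 1.908, 0.03]
wrist_force: [0.0, -0.2, -0.3]
grip_width: 0.268
t: 3.97
position: [0.6419, 0.1107, 0.3026]
eef_rot: [2.492, 1.911, 0.018]
wrist_force: [0.3, 0.3, -0.9]
grip_width: 0.007
t 3.97 pos [0.6419 0.1107 0.3026] yaw 74.99 grip 0.7 F [ 0.3  0.3 -0.9]
shift [ 252.5 -225.1   13. ] turn [ 0.45 -0.48 -0.01] j [ 0.07  0.44  1.31  0.01  1.38 -1.24]
```

View pics/w4.png

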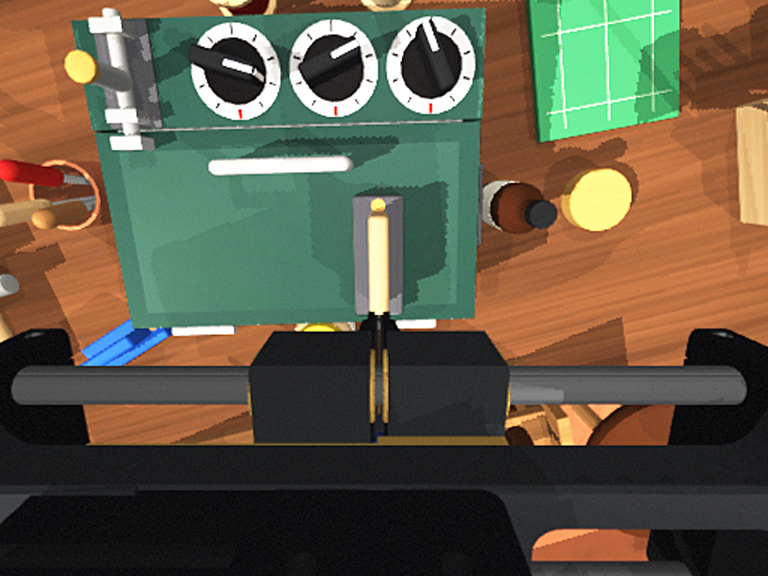

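I lifted before the fingers had shut: 25 mm after 0.5 s. The weight still stands on the lid at (378,255), so I'll redo the grasp.

```bash
python3 -m inch '[[0,0,25,0,0,0,45],[0,0,20,0,0,0,45],[0,0,20,0,0,0,45],[0,0,0,0,0,0,45],[0,0,0,0,0,0,45],[0,0,0,0,0,0,45],[0,0,0,0,0,0,45],[0,0,0,0,0,0,45]]'; python3 -c "
from h import *
goal([.6438,.1115,.158],75)"
```

```text
t: 4.68
position: [0.6463, 0.1115, 0.2511]
eef_rot: [2.483, 1.905, 0.043]
wrist_force: [0.1, -0.4, 0.3]
grip_width: 0.462
t 4.68 pos [0.6463 0.1115 0.2511] yaw 75.02 grip 43.9 F [ 0.1 -0.4  0.3]
shift [-2.  -4.9 93. ] turn [ 1.51 -0.84  0.01] j [ 0.07  0.46  1.4   0.01  1.25 -1.24]
```

```bash
python3 -m inch '[[0,-1,20,1.5,-0.8,0,45],[-1,0,25,0,0,0,45],[0,0,25,0,0,0,45],[0,0,12,0,0,0,45],[0,0,0,0,0,0,45]]'; python3 -c "
from h import *
goal([.6438,.1115,.158],75)"
```

```text
t: 5.1
position: [0.6485, 0.1112, 0.1724]
eef_rot: [2.488, 1.91, 0.013]
wrist_force: [0.1, 0.5, -0.1]
grip_width: 0.471
t 5.1 pos [0.6485 0.1112 0.1724] yaw 75.01 grip 44.8 F [ 0.1  0.5 -0.1]
shift [-0.9 -4.7 14.4] turn [ 0.5  -0.19  0.01] j [ 0.07  0.54  1.48  0.    1.11 -1.24]
```

```bash
python3 -m inch '[[-1,-5,14,0.5,0,0,45],[0,0,1,0,0,0,0],[0,0,0,0,0,0,0],[0,0,0,0,0,0,0],[0,0,0,0,0,0,0],[0,0,0,0,0,0,0],[0,0,0,0,0,0,0],[0,0,0,0,0,0,0],[0,0,0,0,0,0,0]]' 45; python3 -c "
from h import *
goal([.6438,.1115,.158],75)"
```

```text
t: 5.85
position: [0.6453, 0.1118, 0.1619]
eef_rot: [2.491, 1.912, 0.013]
wrist_force: [0.5, 0.2, -0.8]
grip_width: 0.013
t 5.85 pos [0.6453 0.1118 0.1619] yaw 75.02 grip 1.3 F [ 0.5  0.2 -0.8]
shift [-0.7 -1.4  3.9] turn [ 0.36 -0.34  0.02] j [ 0.07  0.54  1.5   0.    1.09 -1.24]
```

The fingers closed on nothing, so I need to look.

```bash
python3 -c "
from h import *
cap('wrist','w5.png',s=1.5)
cap('side','s5.png',crop=(195,60,350,215),s=3.8)
"
```

```text
(no output)
```

View pics/w5.png

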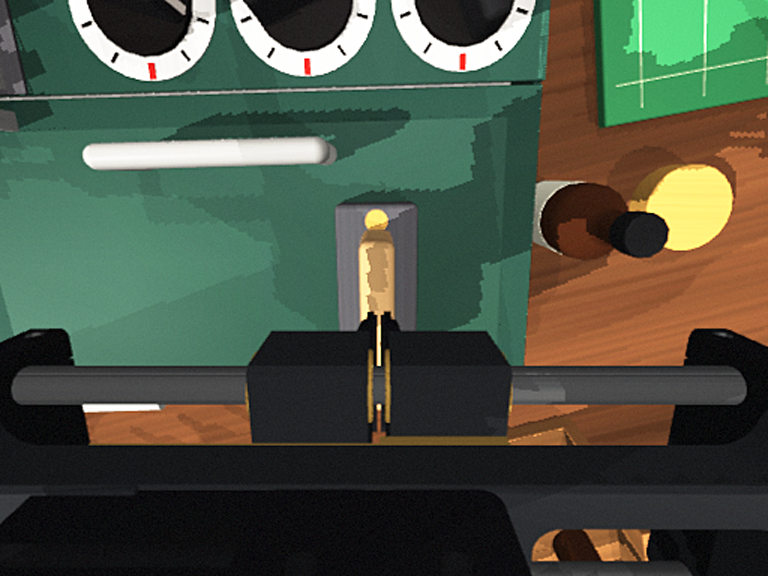

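View pics/s5.png

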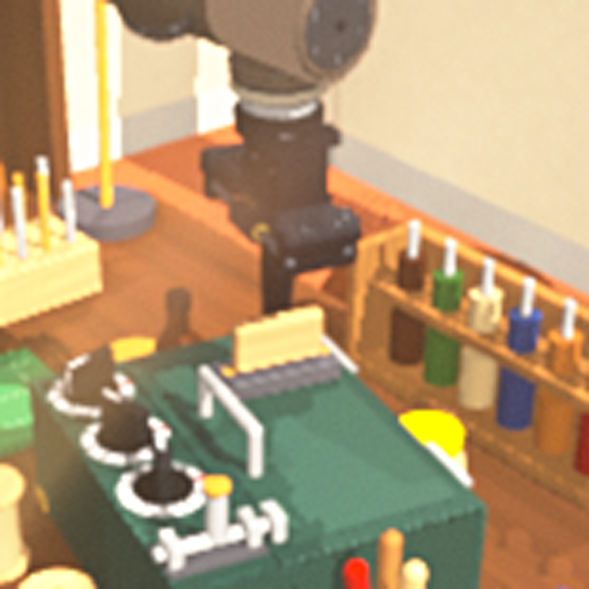

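```bash
python3 - <<'E'
from h import *
b=load("side"); w=load("wrist")
S=lambda x,y:(195+x/3.8-.4,60+y/3.8-.4)
for q in((278,260),(278,290),(277,303),(280,335),(320,450),(300,240)): print(q,np.round(px(b,*S(*q)),3))
print('expected tip px',(proj(b,robot.get_obs()["position"])-[195,60])*3.8)
for q in((250,230),(375,250),(375,290),(300,200),(200,155),(378,322)): print(q,np.round(px(w,q[0]/1.5,q[1]/1.5),3))
E
```

```text
(278, 260) [0.588 0.044 0.293]
(278, 290) [0.642 0.108 0.221]
(277, 303) [0.639 0.106 0.21 ]
(280, 335) [0.641 0.104 0.178]
(320, 450) [ 0.597 -0.004  0.132]
(300, 240) [0.601 0.032 0.311]
expected tip px [276.08134425 344.93006224]
(250, 230) [0.589 0.05  0.131]
(375, 250) [0.608 0.12  0.194]
(375, 290) [0.626 0.115 0.194]
(300, 200) [0.58  0.083 0.132]
(200, 155) [0.549 0.055 0.177]
(378, 322) [0.641 0.113 0.194]
```

```bash
python3 - <<'E'
from h import *
w=load("wrist")
im=w["color"][195:300,215:295]
cv2.imwrite("pics/w5c.png",cv2.resize(im,None,fx=6,fy=5.5,interpolation=cv2.INTER_NEAREST))
for v in range(205,230,3):
  print(v,[round(float(px(w,u,v)[2]),3) for u in (240,244,246,248,250,252,254,256,258,260,264)])
goal([.645,.112,.16],75)
E
```

```text
205 [0.19, 0.194, 0.194, 0.194, 0.194, 0.194, 0.193, 0.194, 0.194, 0.194, 0.15]
208 [0.19, 0.194, 0.202, 0.202, 0.194, 0.195, 0.193, 0.201, 0.202, 0.202, 0.15]
211 [0.151, 0.194, 0.208, 0.209, 0.203, 0.194, 0.204, 0.208, 0.208, 0.207, 0.15]
214 [0.15, 0.213, 0.213, 0.214, 0.209, 0.194, 0.209, 0.213, 0.214, 0.213, 0.212]
217 [0.218, 0.219, 0.219, 0.219, 0.214, 0.194, 0.214, 0.215, 0.219, 0.219, 0.218]
220 [0.223, 0.225, 0.223, 0.224, 0.219, 0.194, 0.219, 0.219, 0.223, 0.223, 0.224]
223 [0.285, 0.286, 0.285, 0.227, 0.224, 0.194, 0.224, 0.224, 0.228, 0.286, 0.285]
226 [0.288, 0.287, 0.287, 0.232, 0.228, 0.194, 0.229, 0.228, 0.231, 0.287, 0.288]
229 [0.29, 0.29, 0.287, 0.235, 0.233, 0.193, 0.233, 0.232, 0.236, 0.291, 0.291]
t 5.95 pos [0.6453 0.1118 0.1618] yaw 75.01 grip 0.2 F [ 0.2  0.5 -1. ]
shift [ 0.2 -0.3  1.8] turn [ 0.35 -0.34  0.01] j [ 0.07  0.54  1.5   0.    1.09 -1.24]
```

View pics/w5c.png

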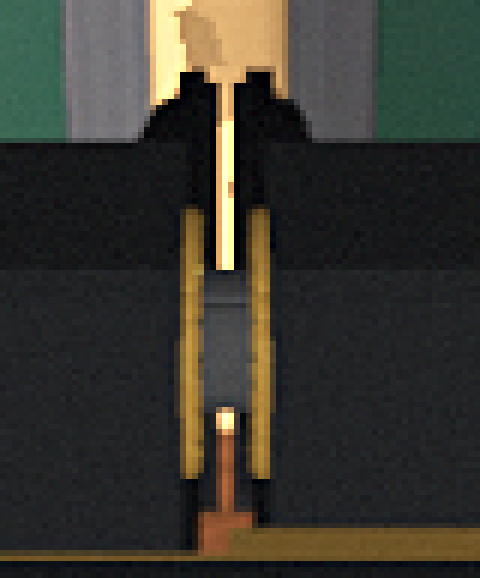

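The real fingertips look about 35–40 mm above the reported TCP. I'll lift and measure them directly.

```bash
python3 -m inch '[[0,0,-25,0,0,0,40],[0,0,-25,0,0,0,40],[0,0,-10,0,0,0,40],[0,0,0,0,0,0,40],[0,0,0,0,0,0,40],[0,0,0,0,0,0,40]]'; python3 -c "
from h import *
goal([.645,.112,.16],75)
b=cap('side','s6.png',crop=(225,60,325,180),s=5)
p=robot.get_obs()['position']
print((proj(b,p)-[225,60])*5)
b=cap('scene','c6.png',crop=(210,140,330,260),s=5)
print((proj(b,p)-[210,140])*5)
"
```

```text
t: 6.45
position: [0.644, 0.1114, 0.2213]
eef_rot: [-2.492, -1.912, -0.009]
wrist_force: [-0.1, -0.8, -1.1]
grip_width: 0.366
t 6.45 pos [0.644  0.1114 0.2213] yaw 75.01 grip 34.8 F [-0.1 -0.8 -1.1]
shift [ 0.5  0.7 61.4] turn [ 0.17 -0.27  0.01] j [ 0.07  0.49  1.43  0.    1.22 -1.24]
[212.93832904 376.51659915]
[325.68169259 405.94909924]
```

View pics/s6.png

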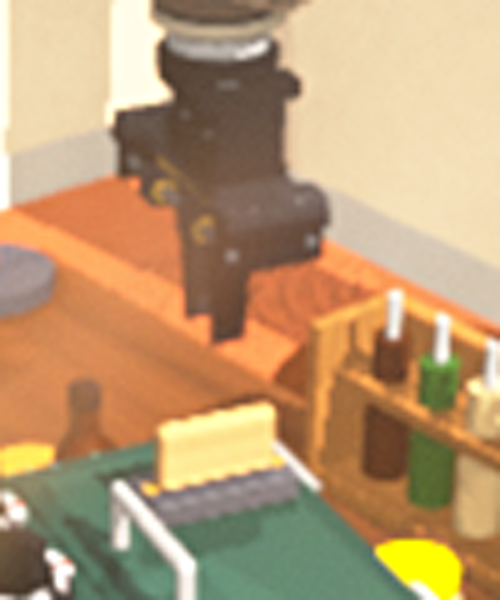

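View pics/c6.png

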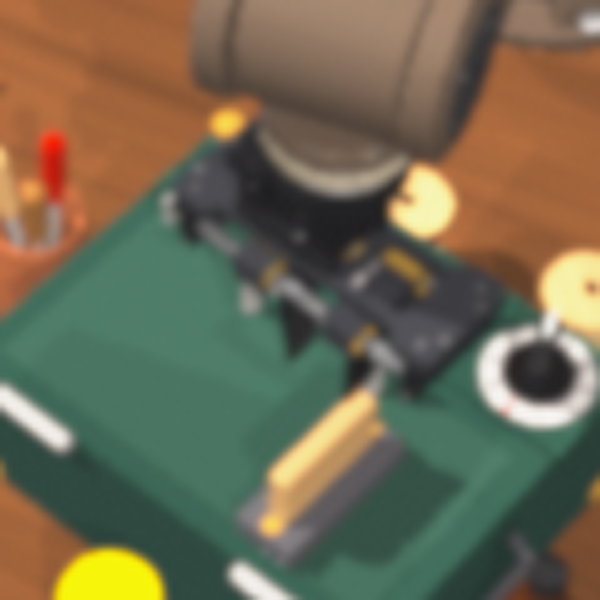

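```bash
python3 - <<'E'
from h import *
b=load("side"); a=load("scene")
pb=np.array([225+214/5-.4,60+328/5-.4]); pa=np.array([210+326/5-.4,140+372/5-.4])
P=[c["mtx"]@np.c_[c["R"],c["t"]] for c in(a,b)]
X=cv2.triangulatePoints(P[0],P[1],pa,pb); print((X[:3]/X[3]).ravel())
E
```

```text
[0.64391782 0.11076303 0.25753799]
```

Triangulation puts the tips at z = 0.2575 against a reported 0.2213, with xy agreeing. So every reported height gets a 36 mm offset. The weight needs reported z ≈ 0.121.

```bash
python3 -m inch '[[0,0,25,0,0,0,45],[0,0,25,0,0,0,45],[0,0,25,0,0,0,45],[0,0,18,0,0,0,45],[0,0,0,0,0,0,45]]'; python3 -c "
from h import *
goal([.6438,.1115,.121],75)"
```

```text
t: 6.97
position: [0.6431, 0.1117, 0.1215]
eef_rot: [-2.49, -1.911, -0.005]
wrist_force: [-0.5, 0.1, 0.1]
grip_width: 0.477
t 6.97 pos [0.6431 0.1117 0.1215] yaw 75.01 grip 45.4 F [-0.5  0.1  0.1]
shift [-0.   0.7  0.5] turn [ 0.   -0.22  0.01] j [ 0.07  0.58  1.55  0.    1.01 -1.24]
```

```bash
python3 -m inch '[[0,0,0,0,0,0,0],[0,0,0,0,0,0,0],[0,0,0,0,0,0,0],[0,0,0,0,0,0,0],[0,0,0,0,0,0,0],[0,0,0,0,0,0,0],[0,0,0,0,0,0,0],[0,0,0,0,0,0,0]]' 45; python3 -c "
from h import *
goal([.6438,.1115,.121],75)"
```

```text
t: 7.63
position: [0.6433, 0.1117, 0.1233]
eef_rot: [-2.49, -1.911, -0.005]
wrist_force: [0.8, 0.4, -3.9]
grip_width: 0.171
t 7.63 pos [0.6433 0.1117 0.1233] yaw 75.01 grip 16.2 F [ 0.8  0.4 -3.9]
shift [-0.1  0.5  2.3] turn [ 0.01 -0.21  0.01] j [ 0.07  0.58  1.54  0.    1.01 -1.24]
```

Gripped at 16.2 mm, the fin's thickness. Lift.

```bash
python3 -m inch '[[0,0,-15,0,0,0,0],[0,0,-25,0,0,0,0],[0,0,-30,0,0,0,0],[0,0,-35,0,0,0,0],[0,0,-35,0,0,0,0],[0,0,0,0,0,0,0]]'; python3 -c "
from h import *
goal([.49,.413,.26],75)
cap('wrist','w7.png',s=1.5)"
```

```text
t: 8.13
position: [0.6403, 0.111, 0.2631]
eef_rot: [-2.484, -1.907, 0.013]
wrist_force: [1.3, -0.0, -5.8]
grip_width: 0.167
t 8.13 pos [0.6403 0.111  0.2631] yaw 75.01 grip 15.9 F [ 1.3 -0.  -5.8]
shift [ 252.8 -223.2    5.8] turn [-0.74  0.04  0.01] j [ 0.07  0.47  1.36  0.    1.32 -1.24]
```

View pics/w7.png

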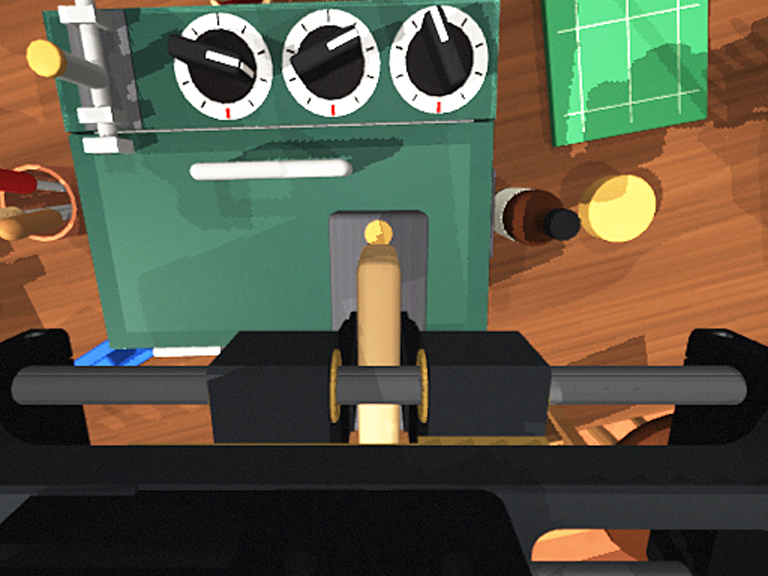

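The weight hangs in the fingers. Carry it to the board.

```bash
python3 -m inch '[[10,-9,0,0,0,0,0],[18,-16,0,0,0,0,0],[24,-21,0,0,0,0,0],[25,-22,0,0,0,0,0],[25,-22,0,0,0,0,0],[25,-22,0,0,0,0,0],[25,-22,0,0,0,0,0],[25,-22,0,0,0,0,0],[25,-22,0,0,0,0,0],[22,-20,0,0,0,0,0],[16,-14,0,0,0,0,0],[8,-8,0,0,0,0,0]]'; python3 -c "
from h import *
goal([.49,.413,.015],75)
c=cap('scene','c8.png',crop=(310,180,440,330),s=4)
cap('wrist','w8.png',s=1.2)"
```

```text
t: 9.18
position: [0.4716, 0.4174, 0.2311]
eef_rot: [-2.478, -1.889, 0.084]
wrist_force: [0.4, -0.3, -7.8]
grip_width: 0.165
t 9.18 pos [0.4716 0.4174 0.2311] yaw 74.7 grip 15.7 F [ 0.4 -0.3 -7.8]
shift [  6.7  30.1 214.7] turn [-2.99  1.6  -0.35] j [ 0.61  0.48  1.43  0.02  1.29 -0.7 ]
```

View pics/c8.png

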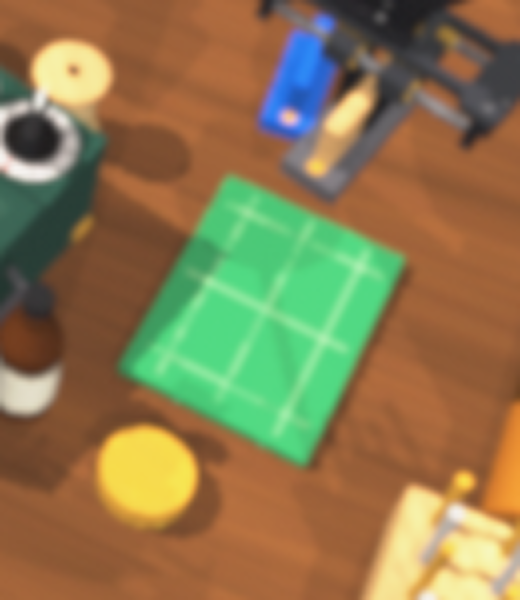

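View pics/w8.png

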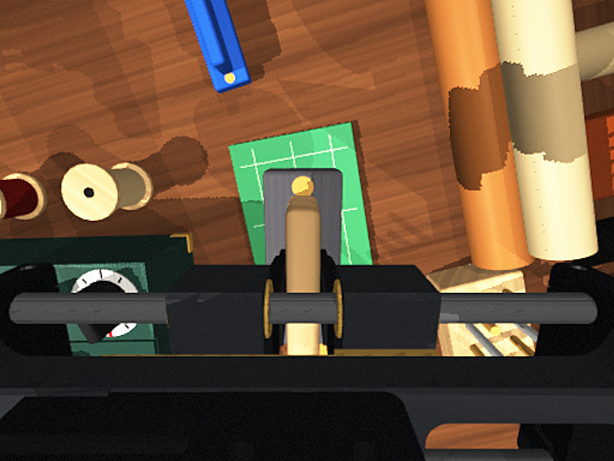

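```bash
python3 -m inch '[[7,20,15,-3,1.6,-0.3,0],[0,10,30,0,0,0,0],[0,0,30,0,0,0,0],[0,0,30,0,0,0,0],[0,0,30,0,0,0,0],[0,0,25,0,0,0,0],[0,0,0,0,0,0,0],[0,0,0,0,0,0,0]]'; python3 -c "
from h import *
goal([.49,.413,.006],75)"
```

```text
t: 9.95
position: [0.5023, 0.4073, 0.0564]
eef_rot: [2.492, 1.907, -0.011]
wrist_force: [-0.4, 0.8, -7.1]
grip_width: 0.165
t 9.95 pos [0.5023 0.4073 0.0564] yaw 74.86 grip 15.7 F [-0.4  0.8 -7.1]
shift [  2.7 -13.3  50.4] turn [-0.1   0.44 -0.14] j [ 0.58  0.65  1.61 -0.    0.89 -0.72]
```

```bash
python3 -m inch '[[3,-12,15,0,0.4,0,0],[0,0,15,0,0,0,0],[0,0,12,0,0,0,0],[0,0,0,0,0,0,0]]'; python3 -c "
from h import *
goal([.49,.413,.006],75)"
```

```text
t: 10.28
position: [0.494, 0.4127, 0.0175]
eef_rot: [-2.497, -1.907, -0.006]
wrist_force: [-0.8, -1.1, -8.1]
grip_width: 0.165
t 10.28 pos [0.494  0.4127 0.0175] yaw 74.74 grip 15.7 F [-0.8 -1.1 -8.1]
shift [-0.8 -4.  11.5] turn [ 0.11 -0.17 -0.26] j [ 0.59  0.7   1.65  0.    0.79 -0.71]
```

```bash
python3 -m inch '[[0,0,6,0,0,0,0],[0,0,3,0,0,0,0],[0,0,0,0,0,0,0]]'; python3 -m inch '[[0,0,2,0,0,0,0],[0,0,0,0,0,0,0]]';  python3 -c "
from h import *
goal([.49,.413,.006],75)"
```

```text
t: 10.53
position: [0.4959, 0.4131, 0.0108]
eef_rot: [2.497, 1.906, 0.012]
wrist_force: [-0.2, -0.6, -7.5]
grip_width: 0.167
t: 10.7
position: [0.4967, 0.4134, 0.0098]
eef_rot: [2.497, 1.906, 0.014]
wrist_force: [-0.0, -1.0, -7.7]
grip_width: 0.166
t 10.7 pos [0.4967 0.4134 0.0098] yaw 74.69 grip 15.8 F [-0.  -1.  -7.7]
shift [-2.1 -6.4  3.7] turn [ 0.33 -0.4  -0.31] j [ 0.59  0.71  1.65  0.    0.77 -0.71]
```

```bash
python3 -m inch '[[0,0,4,0,0,0,0],[0,0,0,0,0,0,0]]'; python3 -m inch '[[0,0,3,0,0,0,0],[0,0,0,0,0,0,0]]'
```

```text
t: 10.87
position: [0.4972, 0.4136, 0.0063]
eef_rot: [2.497, 1.906, 0.016]
wrist_force: [-0.8, 0.7, -7.6]
grip_width: 0.164
t: 11.03
position: [0.4981, 0.4142, 0.006]
eef_rot: [2.496, 1.906, 0.021]
wrist_force: [-0.1, 0.6, -6.8]
grip_width: 0.166
```

```bash
python3 -m inch '[[0,0,4,0.7,-0.7,0,0],[0,0,0,0,0,0,0]]'; python3 -m inch '[[0,0,3,0,0,0,0],[0,0,0,0,0,0,0]]'
```

```text
t: 11.2
position: [0.4986, 0.4145, 0.0059]
eef_rot: [-2.496, -1.906, 0.004]
wrist_force: [-0.3, -0.6, -7.6]
grip_width: 0.166
t: 11.37
position: [0.4992, 0.4151, 0.0051]
eef_rot: [-2.496, -1.907, 0.0]
wrist_force: [0.6, 0.0, -7.6]
grip_width: 0.173
```

```bash
python3 -m inch '[[0,0,5,0,0,0,0],[0,0,0,0,0,0,0]]'; python3 -m inch '[[0,0,4,0,0,0,0],[0,0,0,0,0,0,0]]'; python3 -c "
from h import *
cap('side','s9.png',crop=(130,110,230,210),s=5)
cap('scene','c9.png',crop=(310,180,440,330),s=4)"
```

```text
t: 11.53
position: [0.5006, 0.4153, 0.0047]
eef_rot: [2.496, 1.908, 0.005]
wrist_force: [-0.7, 1.0, -8.0]
grip_width: 0.167
t: 11.7
position: [0.5018, 0.4159, 0.0037]
eef_rot: [2.495, 1.908, 0.011]
wrist_force: [-0.3, 1.1, -7.0]
grip_width: 0.164
```

View pics/s9.png

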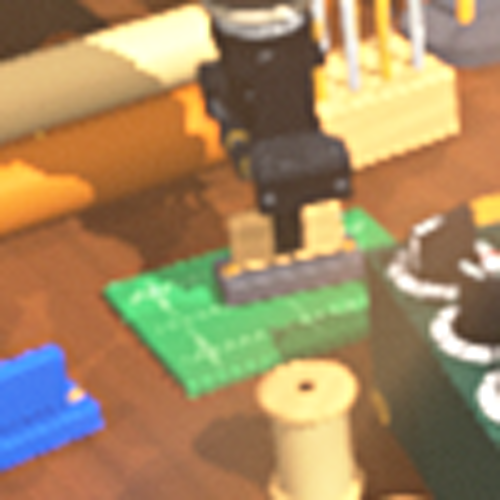

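View pics/c9.png

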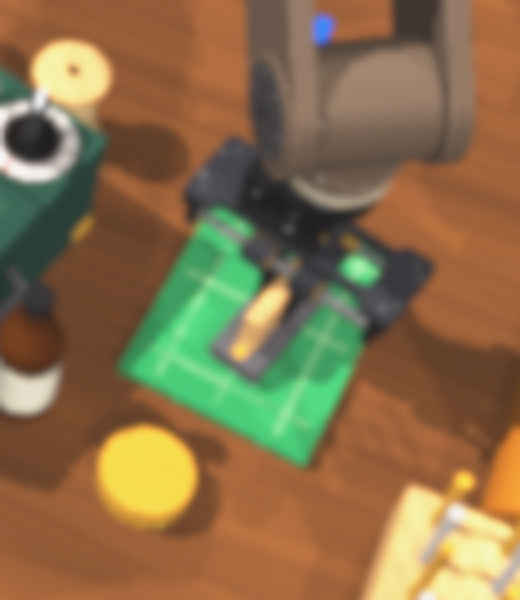

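```bash
python3 - <<'E'
from h import *
a=load("scene"); b=load("side")
A=lambda u,v:(310+u/4-.4,180+v/4-.4)
B=lambda u,v:(130+u/5-.4,110+v/5-.4)
print('bar top/knob',[np.round(px(a,*A(*q)),3) for q in((255,372),(262,366),(300,330),(240,352))])
print('board',[np.round(px(a,*A(*q)),3) for q in((230,395),(180,330))])
print('side',[np.round(px(b,*B(*q)),3) for q in((230,272),(340,255),(250,300),(200,340),(250,288))])
goal([.49,.413,.004],75)
E
```

```text
bar top/knob [array([0.556, 0.42 , 0.029]), array([0.55 , 0.423, 0.031]), array([0.498, 0.44 , 0.021]), array([0.547, 0.404, 0.032])]
board [array([0.574, 0.409, 0.012]), array([0.54 , 0.354, 0.016])]
side [array([0.451, 0.417, 0.036]), array([0.53 , 0.388, 0.035]), array([0.462, 0.411, 0.009]), array([0.405, 0.384, 0.011]), array([0.462, 0.408, 0.022])]
t 11.8 pos [0.5019 0.416  0.0034] yaw 74.81 grip 15.8 F [-0.9 -0.9  5.4]
shift [ -6.1 -10.7  -0.7] turn [ 0.29 -0.31 -0.19] j [ 0.59  0.72  1.64 -0.    0.77 -0.71]
```

Wrist force has turned positive (+5.4 N) and the bar top is at 32 mm, so the weight rests on the board. Release.

```bash
python3 -m inch '[[0,0,0,0,0,0,45],[0,0,0,0,0,0,45],[0,0,0,0,0,0,45],[0,0,0,0,0,0,45],[0,0,0,0,0,0,45],[0,0,-15,0,0,0,45],[0,0,-30,0,0,0,45],[0,0,-40,0,0,0,45],[0,0,-40,0,0,0,45],[0,0,-40,0,0,0,45],[0,0,-40,0,0,0,45]]'; python3 -c "
from h import *
goal([.5016,.1957,.20],97.4)
cap('side','s10.png',crop=(130,110,230,210),s=5)
cap('wrist','w10.png',s=1.2)"
```

```text
t: 12.72
position: [0.4981, 0.4135, 0.2032]
eef_rot: [-2.495, -1.907, 0.018]
wrist_force: [0.2, 1.0, -0.0]
grip_width: 0.473
t 12.72 pos [0.4981 0.4135 0.2032] yaw 74.79 grip 45.0 F [ 0.2  1.  -0. ]
shift [-209.2   60.6    4.6] turn [ -0.53   0.4  -22.61] j [ 0.59  0.51  1.46  0.    1.19 -0.71]
```

View pics/s10.png

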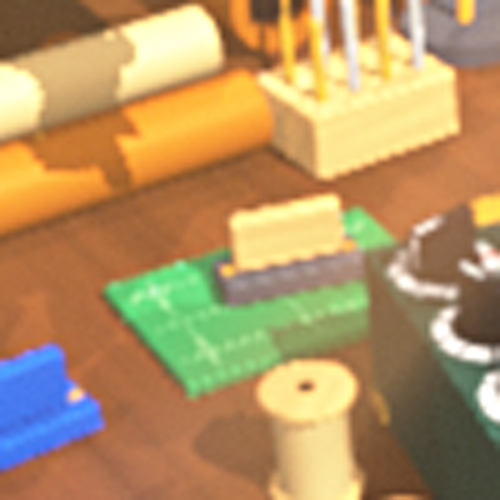

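View pics/w10.png

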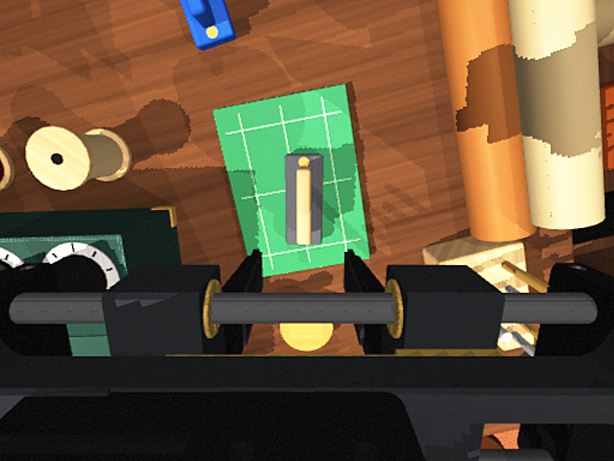

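The weight stands upright near the board's centre at (303,200). Next is dial 1: turn, then travel.

```bash
python3 -m inch '[[-20,0,0,-0.5,0.4,-6,45],[-20,0,0,0,0,-6,45],[-20,0,0,0,0,-6,45],[0,0,0,0,0,-4,45],[0,0,0,0,0,0,45]]'; python3 -c "
from h import *
goal([.5016,.1957,.18],97.4)"
```

```text
t: 13.23
position: [0.4906, 0.3547, 0.2087]
eef_rot: [2.061, 2.364, 0.023]
wrist_force: [0.4, 1.4, 0.3]
grip_width: 0.472
t 13.23 pos [0.4906 0.3547 0.2087] yaw 97.84 grip 44.9 F [0.4 1.4 0.3]
shift [-159.2  -11.2   27.6] turn [ 0.85 -0.33  0.44] j [ 0.52  0.43  1.58 -0.    1.12 -1.19]
```

```bash
python3 -m inch '[[-25,-2,3,0.8,-0.3,0,45],[-35,-2,6,0,0,0,45],[-35,-2,6,0,0,0,45],[-33,-2,6,0,0,0,45],[-22,-2,4,0,0,0,45],[-7,0,0,0,0,0,45],[0,0,0,0,0,0,45]]'; python3 -c "
from h import *
goal([.5016,.1957,.107],97.4)
cap('wrist','w11.png',s=1.5)"
```

```text
t: 13.82
position: [0.5016, 0.1942, 0.1794]
eef_rot: [-2.08, -2.352, -0.0]
wrist_force: [0.2, 0.5, 0.2]
grip_width: 0.471
t 13.82 pos [0.5016 0.1942 0.1794] yaw 97.02 grip 44.8 F [0.2 0.5 0.2]
shift [ 1.4  0.2 72.4] turn [-0.05 -0.06 -0.38] j [ 0.25  0.36  1.77  0.    1.01 -1.45]
```

View pics/w11.png

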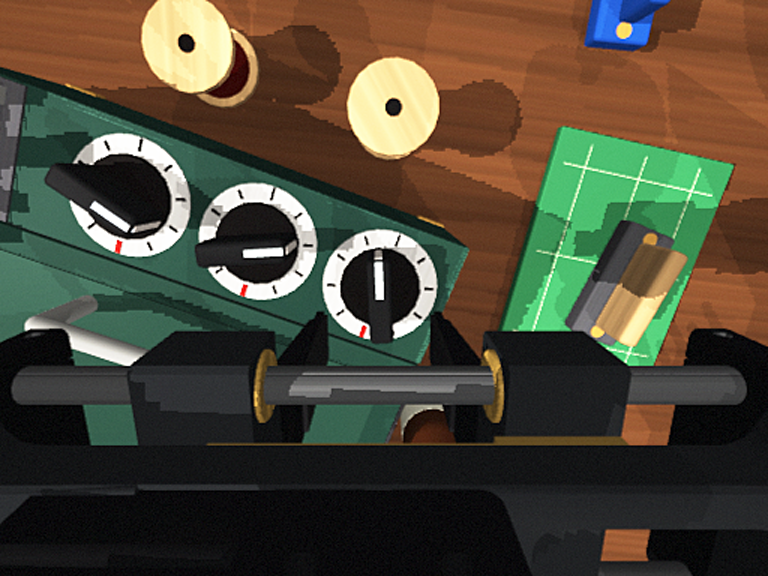

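The dial bar (379,270) lines up with the jaws. Descend.

```bash
python3 -m inch '[[1,0,22,0,0,0,45],[0,0,22,0,0,0,45],[0,0,18,0,0,0,45],[0,0,10,0,0,0,45],[0,0,0,0,0,0,45]]'; python3 -c "
from h import *
goal([.5016,.1957,.107],97.4)"
```

```text
t: 14.28
position: [0.5034, 0.203, 0.1062]
eef_rot: [2.082, 2.351, 0.009]
wrist_force: [-0.0, 0.1, -0.0]
grip_width: 0.472
t 14.28 pos [0.5034 0.203  0.1062] yaw 96.97 grip 44.9 F [-0.   0.1 -0. ]
shift [-7.1 -2.7 -0.8] turn [ 0.29 -0.17 -0.43] j [ 0.26  0.46  1.84  0.    0.84 -1.43]
```

```bash
python3 -m inch '[[-8,-3,0,0,0,0,40],[0,0,0,0,0,0,30]]'; python3 -c "
from h import *
goal([.5016,.1957,.107],97.4)"
```

```text
t: 14.45
position: [0.5012, 0.1965, 0.1062]
eef_rot: [2.08, 2.354, 0.009]
wrist_force: [0.2, 0.2, -0.6]
grip_width: 0.403
t 14.45 pos [0.5012 0.1965 0.1062] yaw 97.08 grip 38.3 F [ 0.2  0.2 -0.6]
shift [-0.8  0.3 -0.8] turn [ 0.27 -0.18 -0.32] j [ 0.25  0.45  1.85  0.    0.83 -1.45]
```

```bash
python3 -m inch '[[0,0,0,0,0,0,0],[0,0,0,0,0,0,0],[0,0,0,0,0,0,0],[0,0,0,0,0,0,0],[0,0,0,0,0,0,0],[0,0,0,0,0,0,0]]' 25;  python3 -c "
from h import *
goal([.5016,.1957,.107],148.4)"
```

```text
t: 14.95
position: [0.502, 0.195, 0.1085]
eef_rot: [2.077, 2.351, 0.009]
wrist_force: [0.6, 3.2, -4.9]
grip_width: 0.145
t 14.95 pos [0.502  0.195  0.1085] yaw 97.07 grip 13.8 F [ 0.6  3.2 -4.9]
shift [ 0.8 -0.3  1.5] turn [  0.39   0.17 -51.33] j [ 0.25  0.45  1.85 -0.    0.83 -1.45]
```

```bash
python3 -m inch '[[0,0,0,0,0,-5,0],[0,0,0,0,0,-6.5,0],[0,0,0,0,0,-6.5,0],[0,0,0,0,0,-6.5,0],[0,0,0,0,0,-6.5,0],[0,0,0,0,0,-6.5,0],[0,0,0,0,0,-6.5,0],[0,0,0,0,0,-5,0],[0,0,0,0,0,0,0]]';  python3 -c "
from h import *
goal([.5016,.1957,.107],148.4)"
```

```text
t: 15.7
position: [0.5022, 0.1946, 0.1085]
eef_rot: [0.856, 3.016, 0.004]
wrist_force: [1.0, -1.2, -4.4]
grip_width: 0.142
t 15.7 pos [0.5022 0.1946 0.1085] yaw 148.32 grip 13.5 F [ 1.  -1.2 -4.4]
shift [1.1 0.6 1.5] turn [ 0.25  0.31 -0.08] j [ 0.25  0.45  1.85 -0.    0.83 -2.34]
```

Yaw is on target. Open and rise.

```bash
python3 -m inch '[[0,0,0,0,0,0,45],[0,0,0,0,0,0,45],[0,0,0,0,0,0,45],[0,0,0,0,0,0,45],[0,0,-15,0,0,0,45],[0,0,-25,0,0,0,45],[0,0,-25,0,0,0,45],[0,0,-10,0,0,0,45],[0,0,0,0,0,7,45],[0,0,0,0,0,7,45],[0,0,0,0,0,7,45],[0,0,0,0,0,7,45]]'; python3 -m inch '[[0,0,0,0,0,7,45],[0,0,0,0,0,7,45],[0,0,0,0,0,7,45],[0,0,0,0,0,7,45],[0,0,0,0,0,7,45],[0,0,0,0,0,7,45],[0,0,0,0,0,7,45],[0,0,0,0,0,7,45],[0,0,0,0,0,7,45],[0,0,0,0,0,7,45],[0,0,0,0,0,7,45]]';  python3 -c "
from h import *
goal([.4825,.116,.18],10.2)
cap('wrist','w12.png',s=1.5)"
```

```text
t: 16.7
position: [0.5022, 0.1953, 0.1901]
eef_rot: [1.595, 2.697, 0.012]
wrist_force: [-0.5, 0.4, 1.1]
grip_width: 0.473
t: 17.62
position: [0.5021, 0.1959, 0.1924]
eef_rot: [2.95, 1.074, 0.023]
wrist_force: [0.2, 0.1, -0.5]
grip_width: 0.474
t 17.62 pos [0.5021 0.1959 0.1924] yaw 40.01 grip 45.1 F [ 0.2  0.1 -0.5]
shift [-66.6  48.5  11.8] turn [ 0.18 -0.84 29.81] j [ 0.25  0.34  1.76 -0.    1.02 -0.45]
```

View pics/w12.png

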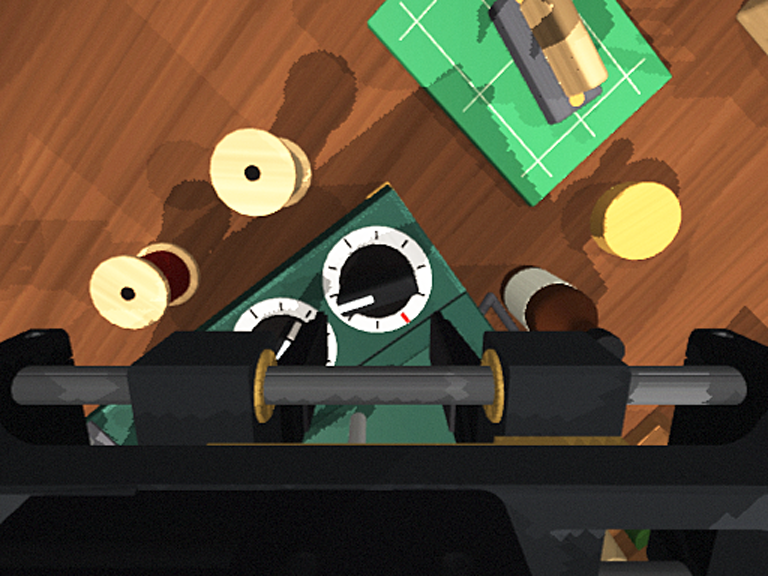

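Dial 1's pointer is 108° clockwise of its red tick, which is number 3. On to dial 2.

```bash
python3 -m inch '[[0,0,0,0,0,6,45],[0,0,0,0,0,6,45],[0,0,0,0,0,6,45],[0,0,0,0,0,6,45],[0,0,0,0,0,6,45],[0,0,0,0,0,0,45]]'; python3 -c "
from h import *
goal([.4825,.116,.18],10.2)"
```

```text
t: 18.17
position: [0.5021, 0.1961, 0.1933]
eef_rot: [-3.13, -0.239, -0.025]
wrist_force: [0.0, -0.2, 0.4]
grip_width: 0.472
t 18.17 pos [0.5021 0.1961 0.1933] yaw 8.74 grip 44.9 F [ 0.  -0.2  0.4]
shift [-31.8  76.2  12.7] turn [-0.06 -0.93 -1.46] j [ 0.25  0.34  1.76 -0.    1.02  0.1 ]
```

```bash
python3 -m inch '[[-8,19,3,0,-0.9,-1.4,45],[-8,20,3,0,0,0,45],[-8,20,3,0,0,0,45],[-7,15,3,0,0,0,45],[0,0,0,0,0,0,45]]'; python3 -c "
from h import *
goal([.4825,.116,.107],10.2)
cap('wrist','w13.png',s=1.5)"
```

```text
t: 18.58
position: [0.4842, 0.1162, 0.181]
eef_rot: [-3.123, -0.326, -0.002]
wrist_force: [0.1, 0.3, 0.6]
grip_width: 0.472
t 18.58 pos [0.4842 0.1162 0.181 ] yaw 11.92 grip 44.9 F [0.1 0.3 0.6]
shift [-1.8 -0.  74. ] turn [-0.07 -0.08  1.72] j [ 0.1   0.3   1.86  0.    0.98 -0.11]
```

View pics/w13.png

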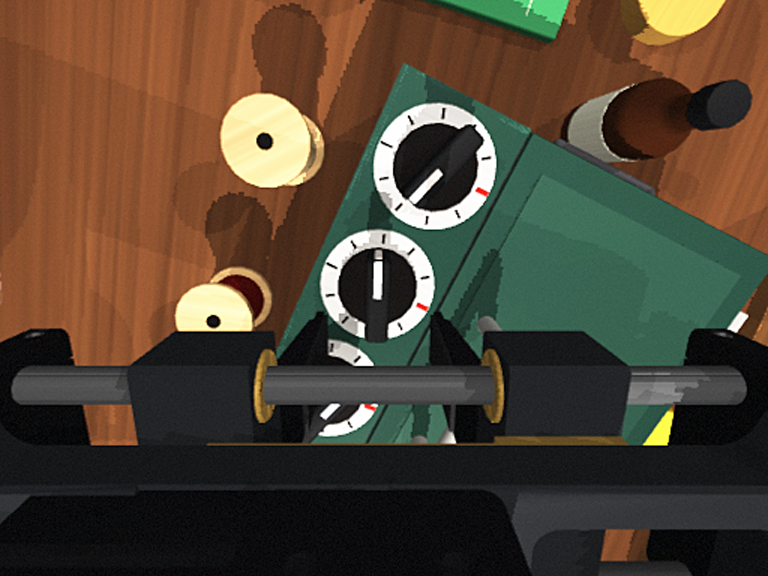

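Dial 1's pointer sits on its third tick near (410,203). Dial 2's bar is aligned at (378,280). Descend.

```bash
python3 -m inch '[[-1,0,22,0,0,1.7,45],[0,0,22,0,0,0,45],[0,0,18,0,0,0,45],[0,0,10,0,0,0,45],[0,0,0,0,0,0,45]]'; python3 -c "
from h import *
goal([.4825,.116,.107],10.2)"
```

```text
t: 19.05
position: [0.487, 0.1203, 0.1091]
eef_rot: [-3.125, -0.3, -0.014]
wrist_force: [-0.4, -0.2, -0.7]
grip_width: 0.468
t 19.05 pos [0.487  0.1203 0.1091] yaw 10.96 grip 44.6 F [-0.4 -0.2 -0.7]
shift [-5.3  3.4  2.1] turn [-0.1  -0.54  0.76] j [ 0.11  0.4   1.94  0.    0.79 -0.08]
```

```bash
python3 -m inch '[[-6,4,1,0,-0.5,0.7,40],[0,0,0,0,0,0,30]]'; python3 -c "
from h import *
goal([.4825,.116,.107],10.2)"
```

```text
t: 19.22
position: [0.4819, 0.1162, 0.1083]
eef_rot: [-3.127, -0.287, 0.001]
wrist_force: [0.1, -0.5, -0.1]
grip_width: 0.397
t 19.22 pos [0.4819 0.1162 0.1083] yaw 10.47 grip 37.7 F [ 0.1 -0.5 -0.1]
shift [0.5 0.3 1.3] turn [-0.11  0.02  0.27] j [ 0.1   0.4   1.95  0.    0.8  -0.08]
```

```bash
python3 -m inch '[[0,0,0,0,0,0,0],[0,0,0,0,0,0,0],[0,0,0,0,0,0,0],[0,0,0,0,0,0,0],[0,0,0,0,0,0,0],[0,0,0,0,0,0,0],[0,0,0,0,0,5,0],[0,0,0,0,0,6.5,0],[0,0,0,0,0,6.5,0],[0,0,0,0,0,6.5,0],[0,0,0,0,0,6.5,0],[0,0,0,0,0,6.5,0]]' 25;  python3 -c "
from h import *
goal([.4825,.116,.107],-31.6)"
```

```text
t: 20.22
position: [0.4843, 0.1165, 0.1107]
eef_rot: [-3.043, 0.767, -0.007]
wrist_force: [1.6, -0.7, -2.6]
grip_width: 0.147
t 20.22 pos [0.4843 0.1165 0.1107] yaw -28.29 grip 14.0 F [ 1.6 -0.7 -2.6]
shift [-1.3  1.3  3.7] turn [-0.25 -0.2   3.31] j [0.1  0.4  1.94 0.   0.8  0.59]
```

```bash
python3 -m inch '[[0,0,0,0,0,2.8,0],[0,0,0,0,0,0,0],[0,0,0,0,0,0,0]]';  python3 -c "
from h import *
goal([.4825,.116,.107],-31.6)"
```

```text
t: 20.47
position: [0.4844, 0.1165, 0.1107]
eef_rot: [-3.02, 0.853, -0.007]
wrist_force: [1.2, -0.4, -2.4]
grip_width: 0.147
t 20.47 pos [0.4844 0.1165 0.1107] yaw -31.54 grip 14.0 F [ 1.2 -0.4 -2.4]
shift [-1.3  1.4  3.7] turn [-0.25 -0.18  0.06] j [0.1  0.4  1.94 0.   0.8  0.65]
```

Release, rise, and move over dial 3 (yaw −30.2).

```bash
python3 -m inch '[[0,0,0,0,0,0,45],[0,0,0,0,0,0,45],[0,0,0,0,0,0,45],[0,0,0,0,0,0,45],[0,0,-15,0,0,0,45],[0,0,-25,0,0,0,45],[0,0,-25,0,0,0,45],[0,0,0,0,0,0,45]]';  python3 -c "
from h import *
goal([.4634,.0361,.18],-30.2)"
```

```text
t: 21.13
position: [0.4834, 0.1162, 0.1779]
eef_rot: [-3.025, 0.841, -0.003]
wrist_force: [-0.3, 0.5, -0.1]
grip_width: 0.474
t 21.13 pos [0.4834 0.1162 0.1779] yaw -31.08 grip 45.1 F [-0.3  0.5 -0.1]
shift [24.2 78.9 -2.3] turn [-0.15 -0.07 -0.88] j [0.1  0.31 1.86 0.   0.97 0.64]
```

```bash
python3 -m inch '[[5,18,0,0,0,-0.9,45],[7,22,-2,0,0,0,45],[7,22,-2,0,0,0,45],[5,16,0,0,0,0,45],[0,0,0,0,0,0,45]]'; python3 -c "
from h import *
goal([.4634,.0361,.107],-30.2)
cap('wrist','w14.png',s=1.5)"
```

```text
t: 21.55
position: [0.4642, 0.035, 0.182]
eef_rot: [-3.033, 0.807, -0.008]
wrist_force: [-0.8, 1.3, 0.3]
grip_width: 0.476
t 21.55 pos [0.4642 0.035  0.182 ] yaw -29.8 grip 45.2 F [-0.8  1.3  0.3]
shift [-1.5 -0.3 75. ] turn [-0.26 -0.24  0.4 ] j [-0.07  0.25  1.93  0.    0.95  0.45]
```

View pics/w14.png

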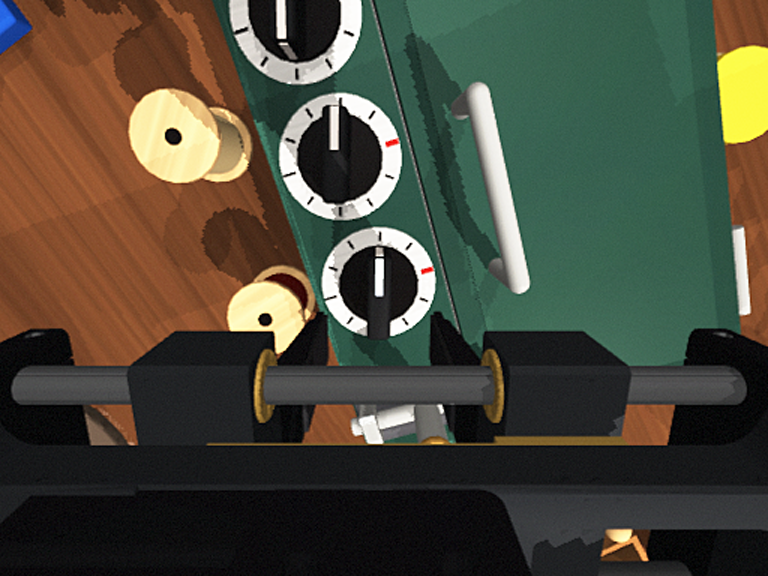

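Dial 2's pointer is two ticks counterclockwise of red, which is 8. Dial 3's bar is aligned at (379,272). Descend.

```bash
python3 -m inch '[[-1,0,22,0,0,0.4,45],[0,0,22,0,0,0,45],[0,0,18,0,0,0,45],[0,0,10,0,0,0,45],[0,0,0,0,0,0,45]]'; python3 -c "
from h import *
goal([.4634,.0361,.107],-30.2)"
```

```text
t: 22.02
position: [0.4657, 0.0393, 0.1073]
eef_rot: [-3.028, 0.818, -0.014]
wrist_force: [-0.8, 0.1, 0.4]
grip_width: 0.472
t 22.02 pos [0.4657 0.0393 0.1073] yaw -30.23 grip 44.9 F [-0.8  0.1  0.4]
shift [-0.4  3.9  0.3] turn [-0.41 -0.41 -0.03] j [-0.06  0.36  2.02  0.    0.75  0.46]
```

```bash
python3 -m inch '[[0,4,0,0,0,0,35],[0,0,0,0,0,0,20],[0,0,0,0,0,0,0],[0,0,0,0,0,0,0],[0,0,0,0,0,0,0],[0,0,0,0,0,0,0],[0,0,0,0,0,0,0],[0,0,0,0,0,0,0]]' 25;  python3 -c "
from h import *
goal([.4634,.0361,.107],76.4)"
```

```text
t: 22.68
position: [0.4658, 0.0366, 0.1089]
eef_rot: [-3.028, 0.815, -0.02]
wrist_force: [1.9, 0.3, -4.1]
grip_width: 0.143
t 22.68 pos [0.4658 0.0366 0.1089] yaw -30.13 grip 13.6 F [ 1.9  0.3 -4.1]
shift [-1.8  1.7  1.8] turn [   0.25   -0.91 -106.52] j [-0.06  0.36  2.02  0.    0.75  0.46]
```

```bash
python3 -m inch '[[0,0,0,0,0,-5,0],[0,0,0,0,0,-6.5,0],[0,0,0,0,0,-6.5,0],[0,0,0,0,0,-6.5,0],[0,0,0,0,0,-6.5,0],[0,0,0,0,0,-6.5,0],[0,0,0,0,0,-6.5,0],[0,0,0,0,0,-6.5,0],[0,0,0,0,0,-6.5,0],[0,0,0,0,0,-6.5,0],[0,0,0,0,0,-6.5,0],[0,0,0,0,0,-6.5,0]]';  python3 -c "
from h import *
goal([.4634,.0361,.107],76.4)"
```

```text
t: 23.68
position: [0.4639, 0.0364, 0.1089]
eef_rot: [2.849, 1.319, 0.015]
wrist_force: [0.6, -1.7, -5.0]
grip_width: 0.147
t 23.68 pos [0.4639 0.0364 0.1089] yaw 49.67 grip 14.0 F [ 0.6 -1.7 -5. ]
shift [-0.6 -0.2  1.9] turn [  0.43  -0.37 -26.73] j [-0.07  0.36  2.02  0.    0.75 -0.94]
```

```bash
python3 -m inch '[[0,0,0,0,0,-6.5,0],[0,0,0,0,0,-6.5,0],[0,0,0,0,0,-6.5,0],[0,0,0,0,0,-4,0],[0,0,0,0,0,0,0],[0,0,0,0,0,0,0]]';  python3 -c "
from h import *
goal([.4634,.0361,.107],76.4)"
```

```text
t: 24.18
position: [0.4636, 0.0358, 0.1089]
eef_rot: [2.496, 1.902, 0.013]
wrist_force: [0.8, 0.7, -4.6]
grip_width: 0.144
t 24.18 pos [0.4636 0.0358 0.1089] yaw 74.62 grip 13.7 F [ 0.8  0.7 -4.6]
shift [ 0.2 -0.3  1.9] turn [ 0.46 -0.22 -1.78] j [-0.07  0.36  2.02  0.    0.75 -1.37]
```

```bash
python3 -m inch '[[0,0,0,0,0,-1.8,0],[0,0,0,0,0,0,0],[0,0,0,0,0,0,45],[0,0,0,0,0,0,45],[0,0,0,0,0,0,45],[0,0,0,0,0,0,45],[0,0,-15,0,0,0,50],[0,0,-30,0,0,0,50],[0,0,-35,0,0,0,50],[0,0,-20,0,0,0,50]]';  python3 -c "
from h import *
goal([.449,-.0545,.20],76.4)"
```

```text
t: 25.02
position: [0.4607, 0.0359, 0.21]
eef_rot: [-2.482, -1.924, -0.004]
wrist_force: [0.7, 0.9, -0.8]
grip_width: 0.52
t 25.02 pos [0.4607 0.0359 0.21  ] yaw 75.58 grip 49.4 F [ 0.7  0.9 -0.8]
shift [-90.5  11.2   9.8] turn [ 0.05 -0.15 -0.82] j [-0.07  0.22  1.89  0.    1.03 -1.39]
```

Next I'll look at all the dials and the knob from a viewpoint over the lid.

```bash
python3 -m inch '[[0,25,-10,0,0,0,50],[0,38,-15,0,0,0,50],[0,38,-15,0,0,0,50],[0,25,-5,0,0,0,50],[0,0,0,0,0,0,50]]';  python3 -c "
from h import *
cap('wrist','w15.png',s=1.5)
goal([.449,-.0545,.20],76.4)"
```

```text
t: 25.43
position: [0.5869, 0.0037, 0.2652]
eef_rot: [2.48, 1.919, 0.016]
wrist_force: [-0.7, 0.2, 0.2]
grip_width: 0.524
t 25.48 pos [0.5851 0.0041 0.2647] yaw 75.47 grip 49.5 F [-0.2  0.4  0.5]
shift [ -91.2 -117.7   63.2] turn [ 0.56 -0.24 -0.93] j [-0.11  0.35  1.54  0.    1.24 -1.43]
```

View pics/w15.png

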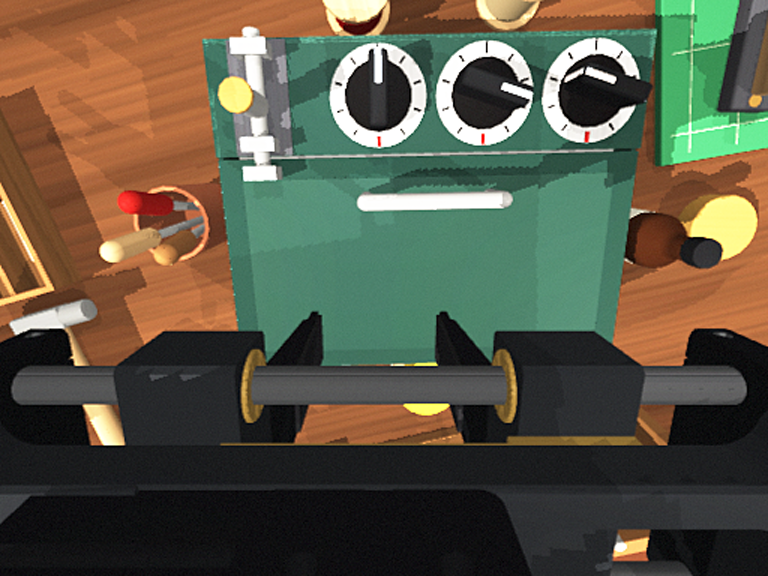

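```bash
python3 - <<'E'
from h import *
a=load("wrist")["color"][15:125,130:440]
cv2.imwrite("pics/d4.png",cv2.resize(a,None,fx=2.58,fy=2.58,interpolation=cv2.INTER_CUBIC))
E
```

```text
(no output)
```

View pics/d4.png

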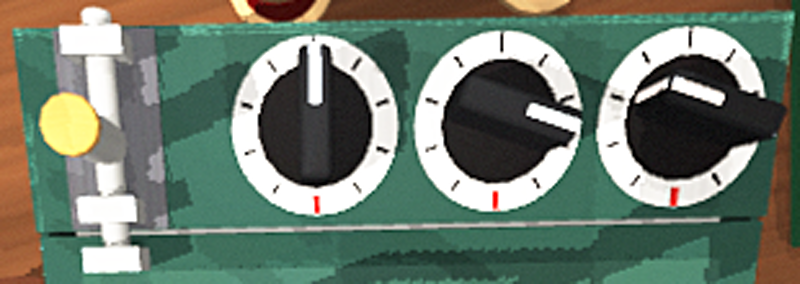

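```bash
python3 - <<'E'
from h import *
w=load("wrist")
D=lambda x,y:(130+x/2.58-.3,15+y/2.58-.3)
A=lambda d:np.degrees(np.arctan2(d[1],d[0]))
for n,p,r,c in((3,[(315,104),(313,46)],(317,205),(314,125)),(2,[(527,107),(577,125)],(495,199),(496,120)),(1,[(723,98),(673,80)],(674,197),(679,116))):
    P=[px(w,*D(*q),.168)[:2] for q in p]
    R=px(w,*D(*r),.132)[:2];C=px(w,*D(*c),.132)[:2]
    print(n,'C',C,'red',A(R-C),'ptr',A(P[1]-P[0]),'angle from -13.6:',(-13.6-A(P[1]-P[0]))%360)
print('knob cap',px(w,*D(70,124),.194),'handle',[px(w,u/1.5,v/1.5,.172) for u,v in((364,203),(506,199))])
print('base',px(w,*D(107,150)))
E
```

```text
3 C [0.46339202 0.03565028] red -12.29580847991732 ptr 167.55335291697668 angle from -13.6: 178.84664708302333
2 C [0.48178701 0.11484457] red -11.605034865905647 ptr 57.620478362705775 angle from -13.6: 288.77952163729424
1 C [0.50068775 0.19434321] red -10.834203013421748 ptr -121.9315775665491 angle from -13.6: 108.3315775665491
knob cap [ 0.45056549 -0.05315111  0.194     ] handle [array([0.53741555, 0.00644602, 0.172     ]), array([0.56053819, 0.10653017, 0.172     ])]
base [ 0.45697505 -0.04917168  0.16687386]
```

Dials measure 108.3°, 288.8° and 178.8° (targets 108, 288 and 180). The knob is at (0.4505, −0.0535). Move over it.

```bash
python3 -m inch '[[-18,-20,5,0.5,-0.2,-0.9,45],[-22,-28,12,0,0,0,45],[-22,-28,15,0,0,0,45],[-20,-26,15,0,0,0,45],[-9,-14,8,0,0,0,45],[0,0,0,0,0,0,45]]';  python3 -c "
from h import *
goal([.4505,-.0535,.185],76.4)"
```

```text
t: 25.98
position: [0.4396, -0.0551, 0.2044]
eef_rot: [-2.465, -1.941, 0.002]
wrist_force: [0.8, -0.4, -0.2]
grip_width: 0.473
t 25.98 pos [ 0.4396 -0.0551  0.2044] yaw 76.43 grip 44.9 F [ 0.8 -0.4 -0.2]
shift [ 4.1 10.2 19.4] turn [-0.22 -0.08  0.03] j [-0.27  0.2   1.94  0.    1.01 -1.61]
```

```bash
python3 -m inch '[[4,10,5,0,0,0,45],[0,0,10,0,0,0,45],[0,0,0,0,0,0,45]]';  python3 -c "
from h import *
goal([.4505,-.0535,.121],76.4)
cap('wrist','w16.png',s=1.5)"
```

```text
t: 26.23
position: [0.4512, -0.0527, 0.1899]
eef_rot: [-2.469, -1.939, -0.001]
wrist_force: [0.4, -0.3, 0.6]
grip_width: 0.474
t 26.23 pos [ 0.4512 -0.0527  0.1899] yaw 76.3 grip 45.1 F [ 0.4 -0.3  0.6]
shift [-1.1 -0.3 68.9] turn [-0.08 -0.09 -0.1 ] j [-0.26  0.23  1.94  0.    0.97 -1.6 ]
```

View pics/w16.png

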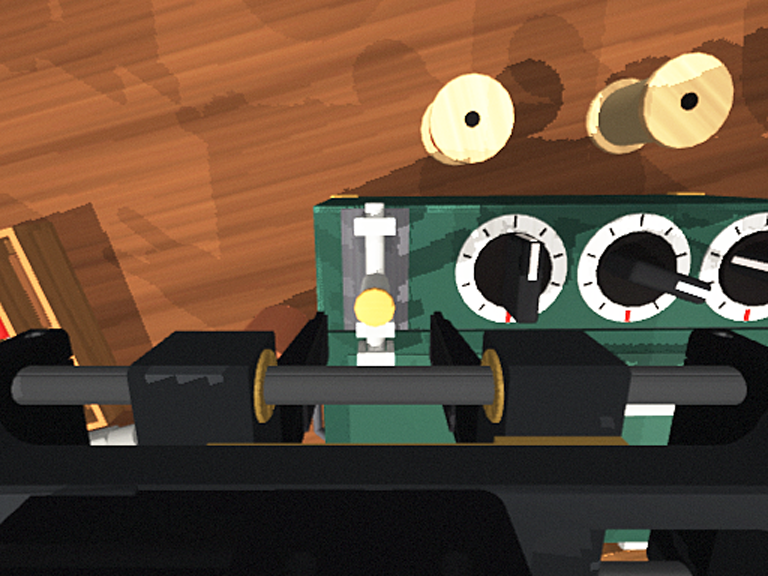

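```bash
python3 -m inch '[[-2,0,22,0,0,0,45],[0,0,22,0,0,0,45],[0,0,17,0,0,0,45],[0,0,6,0,0,0,45],[0,0,0,0,0,0,45]]';  python3 -c "
from h import *
goal([.4505,-.0535,.121],76.4)"
```

```text
t: 26.7
position: [0.4577, -0.0532, 0.1239]
eef_rot: [2.465, 1.942, 0.008]
wrist_force: [0.2, 0.5, 0.5]
grip_width: 0.474
t 26.7 pos [ 0.4577 -0.0532  0.1239] yaw 76.46 grip 45.1 F [0.2 0.5 0.5]
shift [-2.  -7.   2.9] turn [ 0.37 -0.11  0.06] j [-0.26  0.33  2.01  0.    0.79 -1.6 ]
```

```bash
python3 -m inch '[[-2,-7,2,0,0,0,35],[0,0,0,0,0,0,25],[0,0,0,0,0,0,0],[0,0,0,0,0,0,0],[0,0,0,0,0,0,0],[0,0,0,0,0,0,0],[0,0,0,0,0,0,0]]' 30;  python3 -c "
from h import *
goal([.4505,-.0535,.121],76.4)"
```

```text
t: 27.28
position: [0.4515, -0.0551, 0.1245]
eef_rot: [2.459, 1.941, 0.008]
wrist_force: [2.4, 3.1, -8.4]
grip_width: 0.182
t 27.28 pos [ 0.4515 -0.0551  0.1245] yaw 76.57 grip 17.3 F [ 2.4  3.1 -8.4]
shift [ 1.3 -1.3  3.5] turn [0.58 0.07 0.17] j [-0.27  0.32  2.03 -0.    0.78 -1.6 ]
```

```bash
python3 -m inch '[[0,-6,0,0,0,0,0],[0,-6,0,0,0,0,0],[0,-6,0,0,0,0,0],[0,-4,0,0,0,0,0],[0,0,0,0,0,0,0]]';  python3 -c "
from h import *
goal([.4505-.0175,-.0535+.0042,.121],76.4)"
```

```text
t: 27.7
position: [0.4333, -0.0508, 0.1248]
eef_rot: [2.453, 1.935, 0.02]
wrist_force: [-1.5, -0.3, -9.0]
grip_width: 0.18
t 27.7 pos [ 0.4333 -0.0508  0.1248] yaw 76.53 grip 17.1 F [-1.5 -0.3 -9. ]
shift [ 1.3 -0.7  3.8] turn [1.23 0.05 0.13] j [-0.27  0.29  2.08 -0.    0.75 -1.6 ]
```

```bash
python3 -m inch '[[0,-5,0,0,0,0,0],[0,0,0,0,0,0,0]]'; python3 -m inch '[[0,0,0,0,0,0,45],[0,0,0,0,0,0,45],[0,0,0,0,0,0,45],[0,0,0,0,0,0,45],[0,0,-15,0,0,0,45],[0,0,-30,0,0,0,45],[0,0,-35,0,0,0,45],[0,20,-15,0,0,0,45],[0,40,0,0,0,0,45],[0,40,0,0,0,0,45],[0,25,0,0,0,0,45]]';python3 -c "
from h import *
goal([.549,.0564,.19],76.4)
cap('wrist','w17.png',s=1.5)"
```

```text
t: 27.87
position: [0.4314, -0.0503, 0.1252]
eef_rot: [2.448, 1.93, 0.028]
wrist_force: [-3.1, 0.1, -6.0]
grip_width: 0.181
t: 28.78
position: [0.5471, -0.0771, 0.2321]
eef_rot: [2.448, 1.932, 0.027]
wrist_force: [-1.2, 0.2, 0.3]
grip_width: 0.473
t 28.78 pos [ 0.5471 -0.0771  0.2321] yaw 76.56 grip 44.9 F [-1.2  0.2  0.3]
shift [130.4 -30.3  41.1] turn [1.66 0.05 0.17] j [-0.26  0.32  1.68 -0.    1.11 -1.6 ]
```

View pics/w17.png

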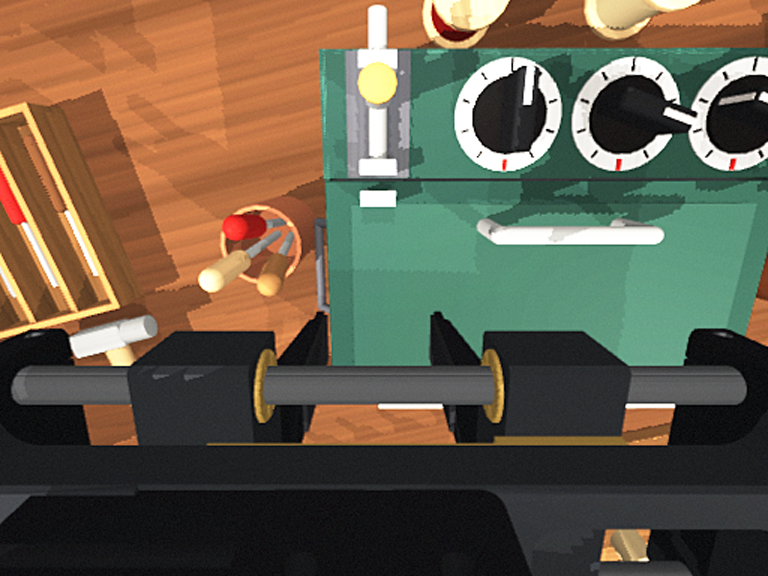

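```bash
python3 -c "
from h import *
w=load('wrist'); print(px(w,377/1.5,84/1.5,.194))"; python3 -m inch '[[10,0,0,1.6,0,7,60],[10,0,0,0,0,7,60],[10,0,0,0,0,7,60],[10,0,0,0,0,7,60],[10,0,0,0,0,7,60],[10,0,0,0,0,7,60],[10,0,0,0,0,7,60],[0,0,0,0,0,7,60],[0,0,0,0,0,7,60],[0,0,0,0,0,7,60],[0,0,0,0,0,7,60],[0,0,0,0,0,7,60]]'; python3 -c "
from h import *
goal([.549,.0564,.19],-13.6)"
```

```text
[ 0.43379952 -0.05056805  0.194     ]
t: 29.83
position: [0.5894, -0.0192, 0.2308]
eef_rot: [-3.13, 0.255, 0.008]
wrist_force: [0.7, -0.3, -0.4]
grip_width: 0.632
t 29.83 pos [ 0.5894 -0.0192  0.2308] yaw -9.3 grip 60.1 F [ 0.7 -0.3 -0.4]
shift [-51.9 -68.   41.1] turn [-0.03  0.28  4.3 ] j [-0.14  0.39  1.57  0.    1.18  0.02]
```

```bash
python3 -m inch '[[-10,-14,0,0,0.3,4.3,50],[-14,-19,5,0,0,0,50],[-14,-19,10,0,0,0,50],[-10,-13,10,0,0,0,50],[0,0,0,0,0,0,50]]'; python3 -c "
from h import *
goal([.549,.0564,.118],-13.6)
cap('wrist','w18.png',s=1.5)"
```

```text
t: 30.25
position: [0.5551, 0.0567, 0.2053]
eef_rot: [-3.116, 0.397, 0.0]
wrist_force: [0.8, -0.3, 0.7]
grip_width: 0.531
t 30.25 pos [0.5551 0.0567 0.2053] yaw -14.52 grip 50.5 F [ 0.8 -0.3  0.7]
shift [-5.8  1.8 87.3] turn [-0.01  0.01 -0.92] j [-0.02  0.37  1.69  0.    1.09  0.24]
```

View pics/w18.png

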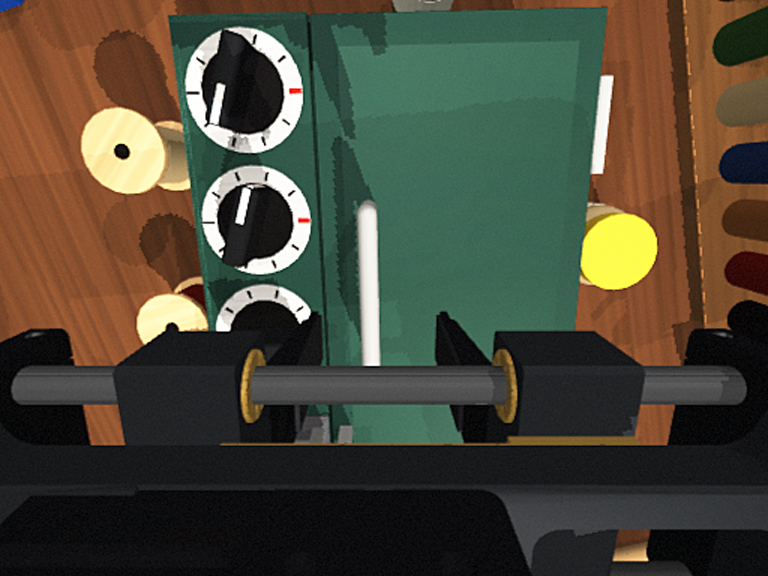

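```bash
python3 -m inch '[[-6,2,20,0,0,-0.9,40],[0,0,25,0,0,0,40],[0,0,25,0,0,0,40],[0,0,14,0,0,0,40],[0,0,0,0,0,0,40]]'; python3 -c "
from h import *
goal([.549,.0564,.118],-13.6)"
```

```text
t: 30.72
position: [0.5533, 0.0523, 0.1235]
eef_rot: [3.12, -0.37, 0.014]
wrist_force: [-0.1, -0.5, -0.2]
grip_width: 0.419
t 30.72 pos [0.5533 0.0523 0.1235] yaw -13.54 grip 39.9 F [-0.1 -0.5 -0.2]
shift [-5.2 -3.   5.4] turn [-0.06 -0.51  0.06] j [-0.02  0.45  1.8  -0.    0.89  0.21]
```

```bash
python3 -m inch '[[-6,-3,4,0,0,0,30],[0,0,0,0,0,0,20],[0,0,0,0,0,0,0],[0,0,0,0,0,0,0],[0,0,0,0,0,0,0],[0,0,0,0,0,0,0],[0,0,0,0,0,0,0]]' 30;  python3 -c "
from h import *
goal([.549,.0564,.118],-13.6)"
```

```text
t: 31.3
position: [0.549, 0.0554, 0.1226]
eef_rot: [-3.119, 0.372, -0.017]
wrist_force: [2.5, 0.7, -8.1]
grip_width: 0.118
t 31.3 pos [0.549  0.0554 0.1226] yaw -13.61 grip 11.2 F [ 2.5  0.7 -8.1]
shift [-0.2 -1.   4.6] turn [-0.08 -0.61 -0.01] j [-0.02  0.45  1.81 -0.    0.88  0.22]
```

Gripped the handle bar (11.2 mm). Raise the lid along the arc.

```bash
cat >> h.py <<'E'
def lidst():
    o=robot.get_obs(); p=o["position"]; bx=np.array([.972,-.235]); h0=np.array([.549,.0554])
    x=(p[:2]-h0)@bx*1000; z=(p[2]-.1226)*1000+42
    phi=np.degrees(np.arctan2(z,150-x)); r=np.hypot(z,150-x)
    print("t",round(float(o["t"]),2),"x",round(x,1),"z",round(z,1),"lid",round(phi-15.6,1),"r err",round(r-155.8,1),"F",np.round(o["wrist_force"],1),"grip",round(95.1*float(o["grip_width"]),1))
    for d in (10,20,30):
        a=np.radians(phi+d); print("  +",d,"shift x",round(150-155.8*np.cos(a)-x,1),"z",round(-(155.8*np.sin(a)-z),1))
E
python3 -m inch '[[3,0,-12,0,0,0,0],[4,0,-13,0,0,0,0],[5,0,-13,0,0,0,0]]'; python3 -c "
from h import *
lidst()"
```

```text
t: 31.55
position: [0.5633, 0.052, 0.1578]
eef_rot: [3.119, -0.372, 0.023]
wrist_force: [16.2, -1.8, -24.5]
grip_width: 0.117
t 31.55 x 14.7 z 77.2 lid 14.1 r err -0.0 F [ 16.2  -1.8 -24.5] grip 11.1
  + 10 shift x 15.4 z -22.3
  + 20 shift x 34.6 z -41.6
  + 30 shift x 56.7 z -57.3
```

The arc tracks with zero radius error. Continue.

```bash
python3 -m inch '[[8,0,-11,0,0,0,0],[8,0,-11,0,0,0,0],[10,0,-10,0,0,0,0]]'; python3 -c "
from h import *
lidst()"
```

```text
t: 31.8
position: [0.5841, 0.047, 0.188]
eef_rot: [-3.119, 0.371, -0.001]
wrist_force: [-10.5, 4.4, -5.7]
grip_width: 0.121
t 31.8 x 36.0 z 107.4 lid 27.7 r err 0.8 F [-10.5   4.4  -5.7] grip 11.5
  + 10 shift x 20.9 z -17.5
  + 20 shift x 44.0 z -31.8
  + 30 shift x 69.2 z -41.8
```

```bash
python3 -m inch '[[10,0,-8,0,0,0,0],[11,0,-8,0,0,0,0],[12,0,-7,0,0,0,0],[12,0,-5,0,0,0,0]]'; python3 -c "
from h import *
lidst()"
```

```text
t: 32.13
position: [0.6153, 0.0396, 0.216]
eef_rot: [-3.118, 0.369, 0.052]
wrist_force: [-23.7, 2.8, 16.9]
grip_width: 0.118
t 32.13 x 68.2 z 135.4 lid 43.3 r err 2.4 F [-23.7   2.8  16.9] grip 11.3
  + 10 shift x 25.6 z -9.9
  + 20 shift x 51.7 z -17.4
  + 30 shift x 78.7 z -20.3
```

```bash
python3 -m inch '[[11,0,-8,0,0,0,0],[11,0,-7,0,0,0,0],[12,0,-6,0,0,0,0]]'; python3 -c "
from h import *
lidst()
cap('side','s19.png',s=1.5)
goal([.6,0,.2],-13.6)"
```

```text
t: 32.38
position: [0.644, 0.0326, 0.2313]
eef_rot: [-3.118, 0.367, 0.082]
wrist_force: [-10.4, 2.2, -5.9]
grip_width: 0.118
t 32.38 x 97.7 z 150.7 lid 55.3 r err 3.7 F [-10.4   2.2  -5.9] grip 11.2
  + 10 shift x 27.6 z -3.1
  + 20 shift x 54.7 z -5.0
  + 30 shift x 81.7 z -2.3
t 32.43 pos [0.6461 0.0321 0.2321] yaw -13.46 grip 11.0 F [-4.6  1.3 -1.1]
shift [-35.7  41.9  34.1] turn [0.24 2.85 0.15] j [-0.05  0.5   1.39  0.    1.3   0.18]
```

View pics/s19.png

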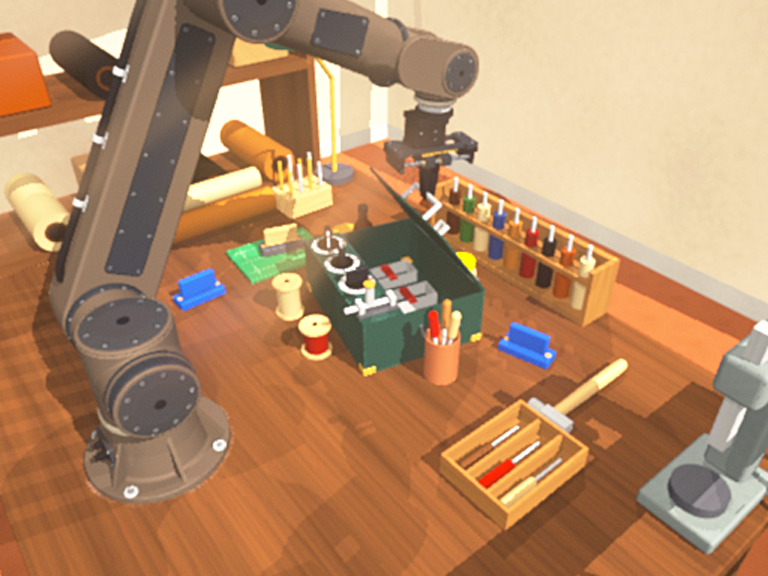

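The lid is about 55° open with the bar held. Continue.

```bash
python3 -m inch '[[12,0,-5,0,0,0,0],[13,0,-4,0,0,0,0],[13,0,-3,0,0,0,0]]'; python3 -c "
from h import *
lidst()"; python3 -m inch '[[13,0,-2,0,0,0,0],[12,0,-1,0,0,0,0],[0,0,0,0,0,0,0]]'; python3 -c "
from h import *
lidst()"
```

```text
t: 32.68
position: [0.6778, 0.0246, 0.24]
eef_rot: [-3.117, 0.366, 0.105]
wrist_force: [-9.6, 1.7, -3.6]
grip_width: 0.118
t 32.68 x 132.4 z 159.4 lid 68.1 r err 4.6 F [-9.6  1.7 -3.6] grip 11.2
  + 10 shift x 27.7 z 3.9
  + 20 shift x 54.5 z 8.1
  + 30 shift x 80.2 z 16.8
t: 32.93
position: [0.7009, 0.019, 0.2411]
eef_rot: [-3.116, 0.365, 0.118]
wrist_force: [5.2, -1.2, -2.8]
grip_width: 0.116
t 32.93 x 156.2 z 160.5 lid 76.6 r err 4.8 F [ 5.2 -1.2 -2.8] grip 11.0
  + 10 shift x 26.8 z 8.2
  + 20 shift x 52.7 z 16.2
  + 30 shift x 76.9 z 28.7
```

```bash
python3 -m inch '[[0,0,0,0,0,0,34],[0,0,0,0,0,0,34],[0,0,0,0,0,0,34],[0,0,0,0,0,0,34],[0,0,0,0,0,0,34],[0,0,-15,0,0,0,34],[0,0,-25,0,0,0,34],[0,0,-30,0,0,0,34],[0,0,-30,0,0,0,34],[0,0,-30,0,0,0,34],[0,0,0,0,0,0,34]]'; python3 -c "
from h import *
goal([.7,0,.3],-13.6)
cap('side','s20.png',crop=(180,90,340,260),s=3.4)
cap('scene','c20.png',crop=(180,110,430,310),s=3)
cap('wrist','w20.png',s=1.5)"
```

```text
t: 33.85
position: [0.7077, 0.0184, 0.3776]
eef_rot: [-3.117, 0.364, 0.114]
wrist_force: [-1.3, -0.2, 0.7]
grip_width: 0.358
t 33.85 pos [0.7077 0.0184 0.3776] yaw -13.35 grip 34.0 F [-1.3 -0.2  0.7]
shift [ 2.3 19.1 77.8] turn [0.43 4.13 0.26] j [-0.07  0.56  0.91  0.    1.74  0.16]
```

View pics/s20.png

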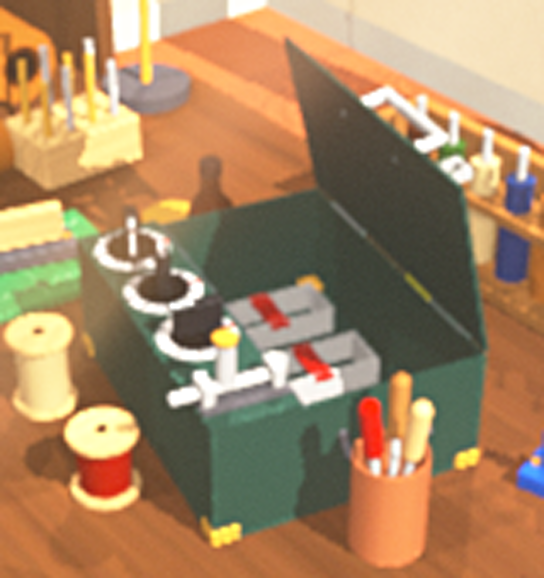

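View pics/c20.png

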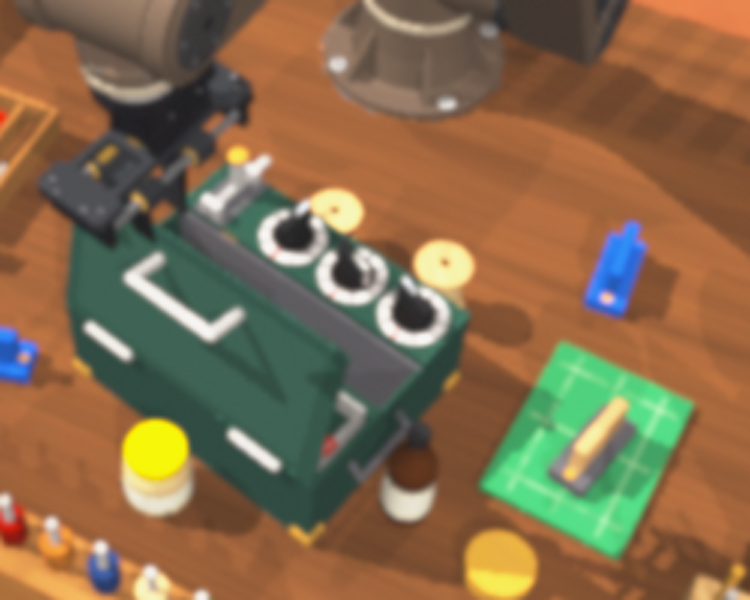

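View pics/w20.png

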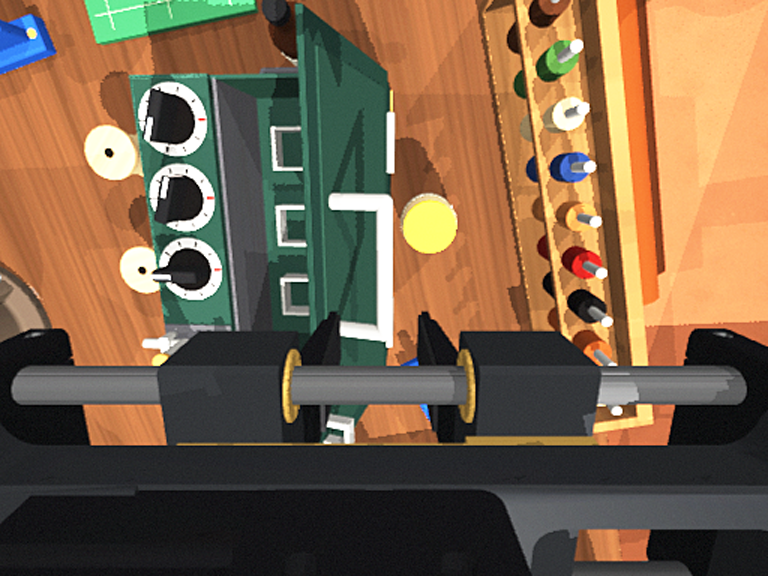

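The lid stands open with the handle at (360,260). The dials and weight look undisturbed. Quick numeric check of lid angle and bolt.

```bash
python3 - <<'E'
from h import *
w=load("wrist"); b=load("side")
for q in((303,40),(306,200),(382,240),(345,100),(365,160)): print(q,np.round(px(w,q[0]/1.5,q[1]/1.5),3))
S=lambda x,y:(180+x/3.4-.4,90+y/3.4-.4)
print('knob side',px(b,*S(224,336),.194),' before (same method): .446 -.061')
ps=np.array([px(w,q[0]/1.5,q[1]/1.5) for q in((340,80),(345,130),(365,140),(375,100),(325,60),(350,180))])
c=ps-ps.mean(0);n=np.linalg.svd(c)[2][2]; print('lid normal',n,'angle from vertical',np.degrees(np.arccos(abs(n[2]))))
E
```

```text
(303, 40) [0.691 0.175 0.306]
(306, 200) [0.666 0.082 0.305]
(382, 240) [0.708 0.042 0.289]
(345, 100) [0.701 0.147 0.245]
(365, 160) [0.701 0.103 0.204]
knob side [ 0.42677643 -0.05494253  0.194     ]  before (same method): .446 -.061
lid normal [-0.94948269  0.21711519 -0.2265913 ] angle from vertical 76.90353019415485
```

The lid is at 76.9°, the bolt has moved 17–20 mm, and the arm is clear. Handing in.

```bash
python3 -m inch '[[0,0,-15,0,0,0,34],[0,0,0,0,0,0,34],[0,0,0,0,0,0,34],[0,0,0,0,0,0,34]]'; python3 -c "
from rig import robot
print(robot.hand_in())"
```

```text
t: 34.33
position: [0.7066, 0.0184, 0.3796]
eef_rot: [-3.117, 0.364, 0.141]
wrist_force: [-0.2, -0.2, -0.3]
grip_width: 0.355
the job is handed in; nothing more can be done
None
```

The strongbox is open and the job was handed in at about 34 s of the 72 s allowed; the hand-in gives no verdict. I moved the weight to the board, set the dials to 3, 8 and 5, drew the bolt and raised the lid.

Last checks:
- **Dials:** measured just before the bolt was drawn, the pointers were at 108.3°, 288.8° and 178.8°, against targets of 108°, 288° and 180°. I did not measure them again afterwards, but they looked unchanged in the final pictures.
- **Bolt:** the knob moved about 17 mm in the wrist camera and about 20 mm in the side camera. These disagree by 3 mm, but both are above the 15 mm needed, and the rod is visibly clear of the lid.
- **Lid:** about 77° open, measured in the final wrist picture.
- **Weight:** upright near the centre of the board in the last pictures, where I set it down; I did not measure its final position.
- **Bystanders and arm:** no bystander looked moved in the final pictures, though I did not measure them. The wrist force read near zero with the gripper clear of everything.

Problems on the way:
- **Height offset:** the real fingertips were about 36 mm above the reported tool height, and I corrected for this from then on.
- **Weight grasps:** the first two closes came back empty because the fingers were above the fin. The first lift also came before they had shut. Neither visibly disturbed the weight.

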